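# Bridge two kiln props and load the glaze-test tiles

## Robot

A 6-joint arm with a two-finger parallel gripper is mounted at the origin on the work surface. World frame = base frame: x ahead of the robot, y to its left, z up, the work surface at z = 0. Lengths are in mm, angles in rad, forces in N, time in s.
With the tool pointing down it reaches from about 250 to 775 mm from the base axis. Payload 4 kg.
Tool frame: the origin (TCP) lies between the finger pads; the fingertips stand 25 mm ahead of it and the grasp point (between the pads) lies 6 mm ahead of it; z points along the fingers, y is the direction in which the jaws open and shut (so a half turn about z gives the same grasp; the last joint's range is limited). The gripper opens to 94 mm and grips with 3 to 60 N. Pads are 16 mm wide; open, the fingers measure 119 mm over their backs; the gripper's body (75 mm by 177 mm) begins 78 mm behind the grasp point.
Start: joints at [-1.265, 0.087, 1.371, -0, 1.684, -0.103], TCP at [218.628, -504.697, 230.506] pointing down, gripper open.
Joint ranges: [-3.1, 3.1], [-0.76, 2.03], [0.27, 2.55], [-1.08, 4.22], [0.17, 2.65], [-2.57, 2.57]. Speed limits (rad/s): [2.79, 2.79, 3.14, 3.14, 3.14, 3.14].

## Interface

Orientations are given as a 3x3 rotation matrix whose columns are the frame's x, y, z axes.
In Python, from cell import robot, vision gives the robot as it stands. The module is installed in compiled form; this text tells all that it offers.
- The arm moves only by the tool carry_out, never from a script. Its argument "increments" is a list of rows, each an object of numbers: "tx", "ty", "tz": the shift along the tool's x, y, z in cm; "twist": the turn about the tool's z in rad. In form: [{"tx": .., "ty": .., "tz": .., "twist": ..}, ...]. A call has 1 to 20 rows; each row is the pose to reach, as a shift and turn from the pose commanded when the call began, along the tool's axes at that moment; what a row does not reach only later rows make up. A row lasts 1/10 s, in which the tool goes at most 50 mm and 8.59 degrees, less where a joint would pass 70% of its speed; a pose out of reach is approached as far as the arm can. A call with a gripper value outside its range is refused whole. "claw" is the opening, from -1 (shut) to 1 (fully open), so that 0 is half open, set as the call begins (left out, the last holds). The fingers move at their own pace and stop on an object; "newtons" is the grip in N (left out, the last holds). Time passes only in rows, so rows that repeat a pose let the fingers close. It gives the time, the measured TCP pose, the force and the opening at its end, in the units of the state.
- robot.read_state(): the state, without advancing time (a new reading comes with each control period).
- vision.capture(name): name is "scene" or "top"; returns the picture (420x560x3 uint8, blue, green, red); there is no depth.
- vision.calibration(name): a dict with "fx", "fy", "cx", "cy" (pixels), "distortion" ([k1, k2, p1, p2, k3] as OpenCV has them; the pictures are not rectified), "eye" and "rotation" of the camera in the world. Camera axes: x right, y down, z forward; pixel columns grow to the right and rows downward; lengths in mm; the calibration is good to about 2 mm. A picture is of the moment at which its call begins. calibration takes no time and is no camera call.
- robot.job_done(): hands the job in, once; it reports no verdict.
The state is a dict: "t": time; "qpos": joint angles; "dq": joint speeds; "effort": joint torques, N m; "ee_pos": TCP position; "tool_rot": TCP orientation; "contact_force": force on the tool from outside, world axes, zero at the start; "wrist_torque": the same for the moment, N m; "finger_gap": finger opening in mm.
Only numpy, scipy, OpenCV 4.12 (cv2) and the standard library are available. Lean on these libraries where they do the work, as an engineer would, in place of code of your own. Each camera call takes 0.05 s, during which the arm holds its last target.

## Task

Set up the glaze-test tier on the kiln base: lift the lid of the green furniture box right back until it rests on its stop and leave it open, take out both kiln props and stand them upright on the kiln base, then lay the long cordierite bar flat across the tops of the two props so that they carry it near its two ends. Then lay every nuka white tile that is there on the bar in one row along its length, flat, square with the bar, on its middle line without hanging over the edges, and none touching its neighbour. Leave the crucible and the tweezers where they are.

Things in the scene. Friction and masses are not known exactly. Their poses are not given: they have to be found in the camera images.
- kiln_base: Base of a small top-hat test kiln: a fixed flat block 180 mm (own x) by 280 mm (own y), 45 mm high, steel tray with a pale cordierite slab flush on top. Origin: centre of its underside, z up; the top face is at z = +45 mm.
- furniture_box: Green steel box, fixed, outside 150 mm (own x) by 250 mm (own y), walls 70 mm high and 4 mm thick, inner floor at z = +4 mm, holding the two kiln props. Origin: centre of its underside; its -x side faces roughly to the robot, the lid hinge runs along y on the +x rim.
- lid (a joint): Lid angle of the furniture box, rad: 0 shut, about 1.9 resting open on its stop. The hinge is free: the lid (150 x 250 x 6 mm, 0.3 kg) falls shut from below about 1.5 and falls back onto its stop from above that.
- lid_handle (a point): Mid point of the lid's steel bar handle: a round bar 11 mm thick and 100 mm long parallel to the hinge, its axis 35 mm above the lid's outer face, standing on two 8 mm thick legs 85 mm apart, 30 mm in from the lid's front edge. It turns with the lid; its frame's y lies along the bar and its z is the lid's outward normal.
- lid_hinge (a point): Point on the hinge axis at the middle of the box's far rim, 70 mm above the shelf; its y axis is the hinge axis. With the lid shut, the handle bar lies 120 mm nearer the robot along the box's x, and 41 mm higher. Opening lifts the front edge up and over to the far side.
- prop_a: Kiln prop: square cordierite post 38 x 38 mm, 35 mm tall, flat top and bottom, small dark bore in the top (90 g, loose). Origin: centre of its underside, z up. Starts standing on the floor of the furniture box, under the closed lid.
- prop_b: Kiln prop: square cordierite post 38 x 38 mm, 35 mm tall, flat top and bottom, small dark bore in the top (90 g, loose). Origin: centre of its underside, z up. Starts standing on the floor of the furniture box, under the closed lid.
- bar: Flat bar of pale cordierite kiln shelf 220 mm (own x) by 64 mm (own y), 12 mm thick (about 330 g, loose). Origin: centre of its underside, z up. Starts lying flat on offcut_c.
- tile_1: A 45 mm square wall tile, 7 mm thick (32 g), nuka white all over, both faces alike: either may be up. Origin: the middle of the tile (3.5 mm below its top face), z across its thickness, x and y along its edges. Two to four of the tiles are present (None all along = absent); each starts flat on offcut_a or offcut_b. It may get knocked off to the shelf, or to the kiln base, during the run.
- tile_2: A 45 mm square wall tile, 7 mm thick (32 g), nuka white all over, both faces alike: either may be up. Origin: the middle of the tile (3.5 mm below its top face), z across its thickness, x and y along its edges. Two to four of the tiles are present (None all along = absent); each starts flat on offcut_a or offcut_b. It may get knocked off to the shelf, or to the kiln base, during the run.
- tile_3: A 45 mm square wall tile, 7 mm thick (32 g), nuka white all over, both faces alike: either may be up. Origin: the middle of the tile (3.5 mm below its top face), z across its thickness, x and y along its edges. Two to four of the tiles are present (None all along = absent); each starts flat on offcut_a or offcut_b. It may get knocked off to the shelf, or to the kiln base, during the run.
- tile_4: A 45 mm square wall tile, 7 mm thick (32 g), nuka white all over, both faces alike: either may be up. Origin: the middle of the tile (3.5 mm below its top face), z across its thickness, x and y along its edges. Two to four of the tiles are present (None all along = absent); each starts flat on offcut_a or offcut_b. It may get knocked off to the shelf, or to the kiln base, during the run.
- offcut_a: A fixed kiln-shelf offcut of pale cordierite lying on the steel shelf, 12 mm thick, 75 mm (own x) by 180 mm (own y). Origin: centre of its underside, z up. Bears tiles.
- offcut_b: A fixed kiln-shelf offcut of pale cordierite lying on the steel shelf, 12 mm thick, 75 mm (own x) by 180 mm (own y). Origin: centre of its underside, z up. Bears tiles.
- offcut_c: A fixed kiln-shelf offcut of pale cordierite lying on the steel shelf, 12 mm thick, 250 mm (own x) by 90 mm (own y). Origin: centre of its underside, z up. Bears the bar at the start.
- crucible: Bystander: small white ceramic crucible, 50 mm across and 50 mm tall, loose, standing on the shelf. Origin: centre of its underside.
- tweezers: Bystander: stainless tweezers about 140 mm long (own x), 8 mm high, loose, lying on the shelf. Origin: on the shelf under their middle.
There are look-alikes about, which are no part of the job. What is shaped like the tile_3 but orange or yellow is not meant.

How it is judged (in metres and radians):
On the way, in this order (a step that is already met when the one before it is completed fails the run):
1. the lid of the furniture box rests open on its stop (value of joint lid above 1.8 rad), for 0.2 s.
2. both props stand upright on the kiln base, at least 100 mm apart (z of prop_a in the frame of kiln_base between 0.04 and 0.05 m and x of prop_a in the frame of kiln_base between -0.085 and 0.085 m and y of prop_a in the frame of kiln_base between -0.135 and 0.135 m and angle between each of prop_a, prop_b's own z axis and vertical below 0.08 rad and z of prop_b in the frame of kiln_base between 0.04 and 0.05 m and x of prop_b in the frame of kiln_base between -0.085 and 0.085 m and y of prop_b in the frame of kiln_base between -0.135 and 0.135 m and horizontal distance between prop_a and prop_b above 0.1 m), for 0.2 s.
3. the bar lies level across both props, one near each end (z of bar in the frame of kiln_base between 0.075 and 0.086 m and angle between bar's own z axis and vertical below 0.06 rad and y of prop_a in the frame of bar between -0.03 and 0.03 m and y of prop_b in the frame of bar between -0.03 and 0.03 m and ((x of prop_a in the frame of bar between -0.108 and -0.045 m and x of prop_b in the frame of bar between 0.045 and 0.108 m) or (x of prop_b in the frame of bar between -0.108 and -0.045 m and x of prop_a in the frame of bar between 0.045 and 0.108 m)) and contact force between bar and prop_a above 0.1 N and contact force between bar and prop_b above 0.1 N), for 0.2 s.
At the end, for the whole second after the job is handed in: Lid open over 1.8 rad; props upright on the base; bar level on both, their centres 45 to 108 mm either side of its middle; each tile present flat on the bar, either face up, within 16 mm of its middle line and 95 mm of its middle, square within 0.25 rad, touching no other tile; all at rest (all of step 2 and all of step 3 and value of joint lid above 1.8 rad and linear speed of each of bar, tile_1, tile_2, tile_3, tile_4 below 0.02 m/s and z of tile_1 in the frame of bar between 0.0115 and 0.0195 m and x of tile_1 in the frame of bar between -0.095 and 0.095 m and y of tile_1 in the frame of bar between -0.016 and 0.016 m and (angle between tile_1's own z axis and vertical below 0.1 rad or angle between tile_1's own z axis and vertical above 3.04 rad) and (angle between the x axis of tile_1 and the x axis of bar, either way round below 0.25 rad or angle between the x axis of tile_1 and the y axis of bar, either way round below 0.25 rad) and z of tile_2 in the frame of bar between 0.0115 and 0.0195 m and x of tile_2 in the frame of bar between -0.095 and 0.095 m and y of tile_2 in the frame of bar between -0.016 and 0.016 m and (angle between tile_2's own z axis and vertical below 0.1 rad or angle between tile_2's own z axis and vertical above 3.04 rad) and (angle between the x axis of tile_2 and the x axis of bar, either way round below 0.25 rad or angle between the x axis of tile_2 and the y axis of bar, either way round below 0.25 rad) and z of tile_3 in the frame of bar between 0.0115 and 0.0195 m and x of tile_3 in the frame of bar between -0.095 and 0.095 m and y of tile_3 in the frame of bar between -0.016 and 0.016 m and (angle between tile_3's own z axis and vertical below 0.1 rad or angle between tile_3's own z axis and vertical above 3.04 rad) and (angle between the x axis of tile_3 and the x axis of bar, either way round below 0.25 rad or angle between the x axis of tile_3 and the y axis of bar, either way round below 0.25 rad) and z of tile_4 in the frame of bar between 0.0115 and 0.0195 m and x of tile_4 in the frame of bar between -0.095 and 0.095 m and y of tile_4 in the frame of bar between -0.016 and 0.016 m and (angle between tile_4's own z axis and vertical below 0.1 rad or angle between tile_4's own z axis and vertical above 3.04 rad) and (angle between the x axis of tile_4 and the x axis of bar, either way round below 0.25 rad or angle between the x axis of tile_4 and the y axis of bar, either way round below 0.25 rad) and distance between tile_1 and tile_2 above 0.046 m and contact force between tile_1 and tile_2 below 0.05 N and distance between each of tile_1, tile_2 and tile_3 above 0.046 m and contact force between each of tile_1, tile_2 and tile_3 below 0.05 N and distance between each of tile_1, tile_2, tile_3 and tile_4 above 0.046 m and contact force between each of tile_1, tile_2, tile_3 and tile_4 below 0.05 N).
It fails at once if the crucible is shifted more than 30 mm or tipped (distance of crucible from where it was at the start of the episode above 0.03 m or angle between crucible's own z axis and vertical above 0.5 rad).
It fails at once if the tweezers are shifted more than 30 mm (distance of tweezers from where it was at the start of the episode above 0.03 m).
Of tile_1, tile_2, tile_3, tile_4 only 2 to 4 are there at a start; the rules pass over those that are not, and their reading is None.
At some moment in a run one of tile_1, tile_2, tile_3, tile_4 may be knocked a few centimetres aside while the robot is not near it.
It also fails if it takes over 210 s, if anything falls off the work surface, if the arm or the gripper's body presses on something with over 40 N, if the wrist force passes 120 N, or if a joint passes its speed limit or range.

## Working session

There is one attempt and no reset: what is moved stays moved. The work goes in short steps, Python scripts to look and compute and a tool call to move; the robot and the scene stay as the last step left them, time stands still between calls to the robot, and variables do not carry over. Pictures are saved under pics/ and viewed, and the job is handed in when it is done.

Besides the shell and the picture viewer there is one more tool, called after "Call:" by a JSON object that holds its "name" and its "arguments", one argument or row to a line. carry_out: Moves the arm, as the interface text tells. Its arguments: {"type":"object","properties":{"increments":{"type":"array","items":{"type":"object","properties":{"tx":{"type":"number"},"ty":{"type":"number"},"tz":{"type":"number"},"twist":{"type":"number"}}}},"claw":{"type":"number"},"newtons":{"type":"number"}},"required":["increments"]}

```bash
mkdir -p pics; ls; python3 - <<'E'
from cell import robot, vision
import cv2,json
for n in("scene","top"):
    cv2.imwrite(f"pics/{n}0.png",vision.capture(n)); print(n,vision.calibration(n))
print(robot.read_state())
E
```

```text
pics
scene {'fx': 419.41885227683855, 'fy': 419.41885227683855, 'cx': 281.5977201295269, 'cy': 207.1011096141089, 'distortion': array([0.00041633, 0.        , 0.        , 0.        , 0.        ]), 'eye': array([1179.53036249, -140.95253643, 1046.14364501]), 'rotation': array([[ 0.25981872,  0.77972853, -0.56966451],
       [ 0.96553361, -0.21921209,  0.14032433],
       [-0.01546247, -0.58648912, -0.8098095 ]])}
top {'fx': 412.73830182889526, 'fy': 412.73830182889526, 'cx': 279.28321564359686, 'cy': 209.98650527760407, 'distortion': array([0.01534233, 0.        , 0.        , 0.        , 0.        ]), 'eye': array([ 345.32442532,   26.62940136, 1049.65876375]), 'rotation': array([[-6.67396603e-03, -9.89652171e-01,  1.43331918e-01],
       [-9.99977720e-01,  6.62360762e-03, -8.28494324e-04],
       [-1.29453177e-04, -1.43334254e-01, -9.89674328e-01]])}
{'t': 0.1, 'qpos': array([-1.26510125e+00,  8.78916038e-02,  1.37210056e+00, -3.91039924e-05,
        1.68361485e+00, -1.03110785e-01]), 'dq': array([ 2.98920871e-04, -4.02961493e-03, -3.74476879e-03,  7.57614067e-05,
       -2.17937123e-03, -1.42370444e-03]), 'effort': array([ 2.17719346e-03, -3.41253233e+01, -3.03302658e+01,  7.19848112e-02,
        3.04152304e-02, -9.35265689e-05]), 'ee_pos': array([ 218.4744925 , -504.25371053,  229.4167387 ]), 'tool_rot': array([[ 9.17597952e-01,  3.97509225e-01, -6.43289885e-04],
       [ 3.97509710e-01, -9.17595981e-01,  1.90928271e-03],
       [ 1.68677279e-04, -2.00766788e-03, -9.99997970e-01]]), 'contact_force': array([ 0.0144813 , -0.32615085,  0.36194286]), 'wrist_torque': array([-0.0338738 , -0.00967339, -0.01131405]), 'finger_gap': 94.19561137606892}
```

View pics/scene0.png

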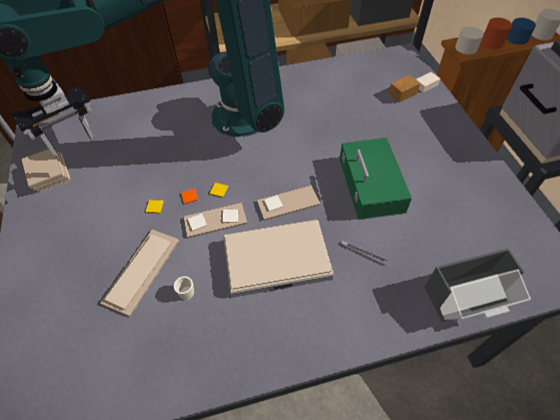

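View pics/top0.png

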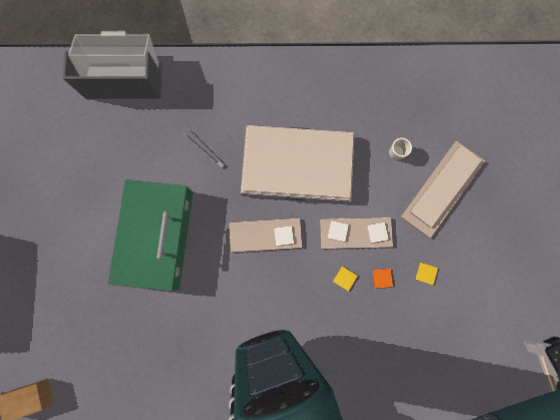

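The top view shows a green box with its handle at about (163,235) and the kiln base at (298,163). White squares are at (284,236), (338,232) and (377,232), each on an offcut, so I take those as the three nuka tiles. The squares at (345,279) and (427,273) are yellow and the one at (383,279) is orange; all three lie on the shelf and are look-alikes. The bar on offcut_c is at (443,188), the crucible at (400,149) and the tweezers at (206,149).

```bash
cat > h.py <<'E'
import numpy as np, cv2
from cell import robot, vision
_C={n:vision.calibration(n) for n in("scene","top")}
def K(n):
    c=_C[n];return np.array([[c['fx'],0,c['cx']],[0,c['fy'],c['cy']],[0,0,1]]),np.array(c['distortion'],float)
def ray(n,p):
    k,d=K(n);u=cv2.undistortPoints(np.array(p,float).reshape(-1,1,2),k,d).reshape(-1,2)
    return np.c_[u,np.ones(len(u))]@np.array(_C[n]['rotation']).T
def onz(n,p,z):
    r=ray(n,p);e=np.array(_C[n]['eye']);return e+r*((z-e[2])/r[:,2])[:,None]
def two(ps,pt):
    A=[];b=[]
    for n,p in(("scene",ps),("top",pt)):
        r=ray(n,p)[0];r/=np.linalg.norm(r);P=np.eye(3)-np.outer(r,r);A.append(P);b.append(P@_C[n]['eye'])
    x,res,_,_=np.linalg.lstsq(np.vstack(A),np.hstack(b),rcond=None);return x,np.sqrt(res)
def proj(n,X):
    c=_C[n];R=np.array(c['rotation']).T;k,d=K(n);t=-R@c['eye']
    return cv2.projectPoints(np.array(X,float).reshape(-1,1,3),cv2.Rodrigues(R)[0],t,k,d)[0].reshape(-1,2)
def rect(n,mask,z,amin=60):
    out=[]
    for c in cv2.findContours(mask,cv2.RETR_EXTERNAL,cv2.CHAIN_APPROX_NONE)[0]:
        if cv2.contourArea(c)<amin: continue
        w=onz(n,c.reshape(-1,2),z)[:,:2].astype(np.float32)
        (cx,cy),(a,b),t=cv2.minAreaRect(w); t=np.radians(t)
        if a<b:a,b,t=b,a,t+np.pi/2
        t=(t+np.pi/2)%np.pi-np.pi/2
        px=c.reshape(-1,2).mean(0)
        out.append((px.round(0),round(cx,1),round(cy,1),round(a,1),round(b,1),round(t,3)))
    return out
def white(im):
    h=cv2.cvtColor(im,cv2.COLOR_BGR2HSV);return cv2.inRange(h,(0,0,190),(180,28,255))
def pale(im):
    h=cv2.cvtColor(im,cv2.COLOR_BGR2HSV);return cv2.inRange(h,(5,35,110),(20,130,255))
def plan(x,y,z,yaw=None,cmd=None):
    "yaw = direction of tool x axis in world"
    s=robot.read_state();R=s['tool_rot'];p=np.array([x,y,z])-s['ee_pos']
    t=R.T@p/10; y0=np.arctan2(R[1,0],R[0,0])
    tw=0 if yaw is None else -((yaw-y0+np.pi/2)%np.pi-np.pi/2)
    print('pos',s['ee_pos'].round(1),'yaw',y0.round(3),'gap',s['finger_gap'].round(1),'t',round(s['t'],1),'F',s['contact_force'].round(1),'q6',s['qpos'][5].round(2))
    print('tx %.2f ty %.2f tz %.2f twist %.3f'%(*t,tw),'dist mm',np.linalg.norm(p).round(0))
E
python3 - <<'E'
from h import *
im=cv2.imread('pics/top0.png')
for p in[(284,236),(298,150),(270,243),(443,190),(338,232),(360,240),(470,160),(345,279),(220,300),(410,215)]:
    print(p,cv2.cvtColor(im,cv2.COLOR_BGR2HSV)[p[1],p[0]])
g=cv2.inRange(cv2.cvtColor(im,cv2.COLOR_BGR2HSV),(60,90,30),(85,255,255))
g[330:]=0
print('green',rect('top',g,76,800))
print('white',rect('top',white(im),19))
for z in(12,24,45): print(z,rect('top',pale(im),z,300))
b=cv2.resize(im[200:310,100:210],None,fx=5,fy=5,interpolation=cv2.INTER_CUBIC)
c=cv2.resize(im[130:250,380:500],None,fx=4.5,fy=4.5,interpolation=cv2.INTER_CUBIC)
cv2.imwrite('pics/box1.png',cv2.resize(im[170:300,100:210],None,fx=4.5,fy=4.5,interpolation=cv2.INTER_CUBIC));cv2.imwrite('pics/bar1.png',c)
cv2.imwrite('pics/tiles1.png',cv2.resize(im[205:300,220:440],None,fx=3.5,fy=3.5,interpolation=cv2.INTER_CUBIC))
s=cv2.imread('pics/scene0.png')
cv2.imwrite('pics/box1s.png',cv2.resize(s[130:225,330:420],None,fx=6,fy=6,interpolation=cv2.INTER_CUBIC))
E
```

```text
(284, 236) [ 17  21 230]
(298, 150) [ 13  45 203]
(270, 243) [ 12  52 190]
(443, 190) [ 15  46 205]
(338, 232) [ 18  22 228]
(360, 240) [ 16  54 189]
(470, 160) [ 14  48 202]
(345, 279) [ 23 197 225]
(220, 300) [145  12 125]
(410, 215) [ 13  52 186]
green [(array([150., 236.]), 430.5, 328.2, 247.0, 164.0, np.float64(-0.112))]
white [(array([284., 235.]), 429.6, 15.5, 43.4, 43.0, np.float64(0.127)), (array([377., 232.]), 437.0, -219.3, 43.3, 41.4, np.float64(-1.369)), (array([337., 231.]), 440.2, -119.8, 43.1, 42.7, np.float64(1.345))]
12 [(array([ 20., 402.]), 40.5, 643.2, 94.5, 66.9, np.float64(-1.266)), (array([265., 235.]), 432.9, 62.5, 180.8, 75.6, np.float64(-1.514)), (array([356., 233.]), 436.8, -166.4, 180.4, 75.8, np.float64(-1.555)), (array([443., 189.]), 548.8, -391.8, 252.4, 91.5, np.float64(-0.656)), (array([298., 162.]), 621.4, -22.8, 280.9, 180.5, np.float64(1.495))]
24 [(array([ 20., 402.]), 44.0, 636.1, 93.5, 66.1, np.float64(-1.266)), (array([265., 235.]), 431.9, 62.1, 178.7, 74.7, np.float64(-1.514)), (array([356., 233.]), 435.7, -164.1, 178.3, 74.9, np.float64(-1.555)), (array([443., 189.]), 546.4, -387.0, 249.5, 90.4, np.float64(-0.656)), (array([298., 162.]), 618.2, -22.3, 277.6, 178.4, np.float64(1.495))]
45 [(array([ 20., 402.]), 50.2, 623.6, 91.5, 64.7, np.float64(-1.266)), (array([265., 235.]), 430.1, 61.3, 175.0, 73.2, np.float64(-1.514)), (array([356., 233.]), 433.9, -160.2, 174.7, 73.4, np.float64(-1.555)), (array([443., 189.]), 542.3, -378.5, 244.4, 88.6, np.float64(-0.656)), (array([298., 162.]), 612.7, -21.3, 271.9, 174.8, np.float64(1.495))]
```

View pics/box1.png

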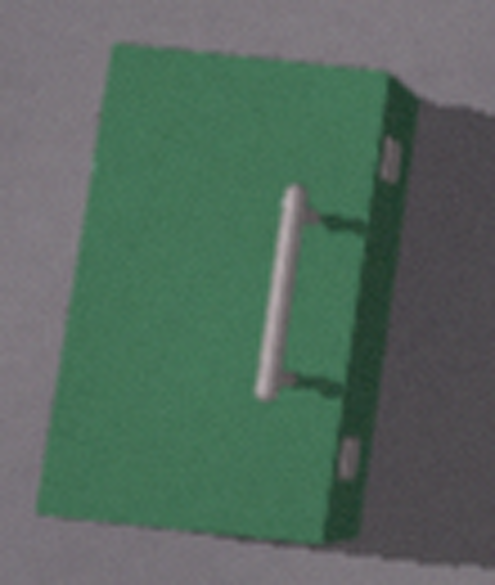

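View pics/box1s.png

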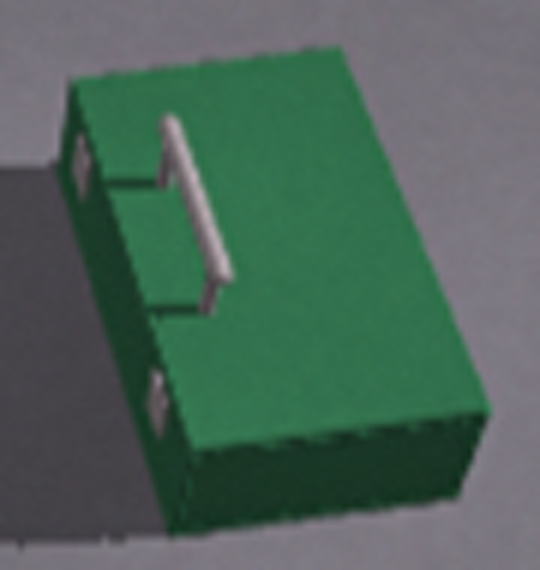

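View pics/bar1.png

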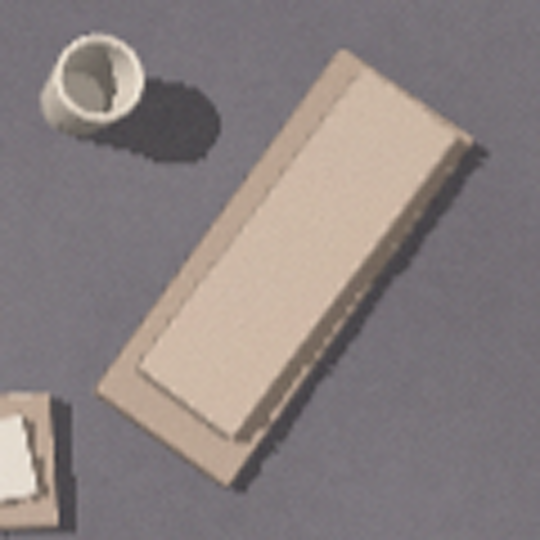

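View pics/tiles1.png

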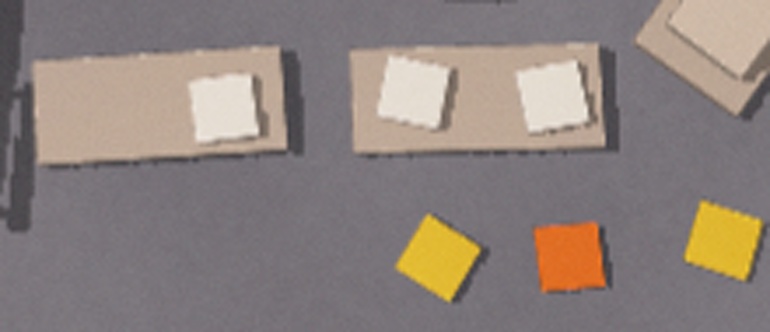

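The enlarged crops confirm the three white tiles on offcuts a and b. The handle ends are at about (165,212) and (159,257) in the top view, and the handle's front edge faces world -y.

```bash
python3 - <<'E'
from h import *
a=lambda x,y:(100+x/4.5-.4,170+y/4.5-.4); b=lambda x,y:(330+x/6-.4,130+y/6-.4)
print(two(b(170,120),a(293,192)),two(b(226,273),a(266,390)))
print(onz('top',[a(294,190),a(266,392)],113.5))
# lid corners
print(onz('top',[a(112,45),a(388,72),a(328,543),a(38,514)],76).round(1))
print(onz('scene',[b(70,82),b(340,48),b(488,412),b(195,450)],76).round(1))
# front-bottom? base corners top
im=cv2.imread('pics/top0.png')
cv2.imwrite('pics/base1.png',cv2.resize(im[115:210,230:365],None,fx=5.5,fy=5.5,interpolation=cv2.INTER_CUBIC))
plan(430,305,200)
E
```

```text
(array([462.69085059, 256.87386937, 212.29514495]), array([4.84190062])) (array([383.20581111, 342.008711  , -15.80394528]), array([8.95042237]))
[[478.41328137 287.47221495 113.5       ]
 [376.42148745 298.03152141 113.5       ]]
[[562.6 397.4  76. ]
 [547.  249.9  76. ]
 [300.2 274.3  76. ]
 [316.2 423.6  76. ]]
[[305.2 276.6  76. ]
 [321.  424.5  76. ]
 [567.7 394.4  76. ]
 [550.8 251.   76. ]]Traceback (most recent call last):
  File "<stdin>", line 11, in <module>
  File "h.py", line 39, in plan
    print('pos',s['ee_pos'].round(1),'yaw',y0.round(3),'gap',s['finger_gap'].round(1),'t',round(s['t'],1),'F',s['contact_force'].round(1),'q6',s['qpos'][5].round(2))
                                                             ^^^^^^^^^^^^^^^^^^^^^
AttributeError: 'float' object has no attribute 'round'
```

View pics/base1.png

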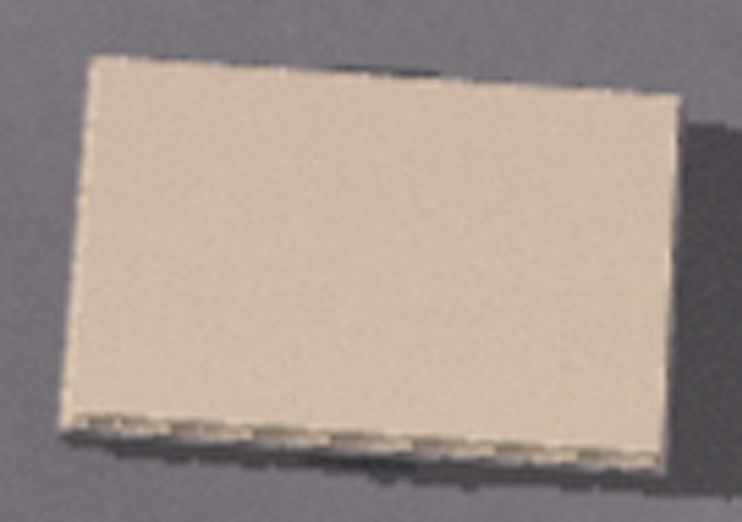

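```bash
sed -i "s/s\['finger_gap'\].round(1)/round(float(s['finger_gap']),1)/; s/s\['qpos'\]\[5\].round(2)/round(float(s['qpos'][5]),2)/" h.py
python3 - <<'E'
s=open('h.py').read()
s=s.replace("    tw=0 if yaw is None else -((yaw-y0+np.pi/2)%np.pi-np.pi/2)\n","""    tw=0
    if yaw is not None:
        q6=np.arctan2(y,x)-yaw+np.pi/2; q6=(q6+np.pi/2)%np.pi-np.pi/2
        q1=s['qpos'][0]; yt=np.arctan2(y,x)-q6+np.pi/2; yc=q1-s['qpos'][5]+np.pi/2; tw=-(yt-yc)
        print('q6 target',round(float(q6),2))
""")
open('h.py','w').write(s)
E
python3 - <<'E'
from h import *
a=lambda x,y:(230+x/5.5-.4,115+y/5.5-.4)
B=onz('top',[a(92,57),a(682,96),a(665,450),a(64,415)],45);print(B.round(1),B.mean(0).round(1))
plan(429,292,200,-0.103)
E
```

```text
[[ 709.   107.8   45. ]
 [ 688.5 -163.3   45. ]
 [ 523.5 -150.4   45. ]
 [ 541.3  119.7   45. ]] [615.6 -21.5  45. ]
q6 target -0.87
pos [ 218.5 -504.3  229.4] yaw 0.409 gap 94.2 t 0.1 F [ 0.  -0.3  0.4] q6 -0.1
tx 50.97 ty -64.69 tz 3.08 twist -2.630 dist mm 824.0
```

Call:
{"name": "carry_out", "arguments": {
  "increments": [
    {"tx": 25.5, "ty": -32.3, "tz": 1, "twist": -1.3},
    {"tx": 25.5, "ty": -32.3, "tz": 1, "twist": -1.3},
    {"tx": 25.5, "ty": -32.3, "tz": 1, "twist": -1.3},
    {"tx": 25.5, "ty": -32.3, "tz": 1, "twist": -1.3},
    {"tx": 25.5, "ty": -32.3, "tz": 1, "twist": -1.3},
    {"tx": 25.5, "ty": -32.3, "tz": 1, "twist": -1.3},
    {"tx": 25.5, "ty": -32.3, "tz": 1, "twist": -1.3},
    {"tx": 25.5, "ty": -32.3, "tz": 1, "twist": -1.3},
    {"tx": 25.5, "ty": -32.3, "tz": 1, "twist": -1.3},
    {"tx": 51, "ty": -64.7, "tz": 3, "twist": -2.63},
    {"tx": 51, "ty": -64.7, "tz": 3, "twist": -2.63},
    {"tx": 51, "ty": -64.7, "tz": 3, "twist": -2.63},
    {"tx": 51, "ty": -64.7, "tz": 3, "twist": -2.63},
    {"tx": 51, "ty": -64.7, "tz": 3, "twist": -2.63},
    {"tx": 51, "ty": -64.7, "tz": 3, "twist": -2.63},
    {"tx": 51, "ty": -64.7, "tz": 3, "twist": -2.63},
    {"tx": 51, "ty": -64.7, "tz": 3, "twist": -2.63},
    {"tx": 51, "ty": -64.7, "tz": 3, "twist": -2.63},
    {"tx": 51, "ty": -64.7, "tz": 3, "twist": -2.63},
    {"tx": 51, "ty": -64.7, "tz": 3, "twist": -2.63}
  ],
  "claw": 0,
  "newtons": 15
}}

```text
t: 2.1
ee_pos: [429.0, 291.2, 199.8]
tool_rot: [[-0.994, 0.105, -0.001], [0.105, 0.994, -0.001], [0.001, -0.001, -1.0]]
contact_force: [-0.3, -0.2, -0.8]
finger_gap: 47.2
```

```bash
python3 - <<'E'
from h import *
plan(429,292,140,-0.103)
for n in('top','scene'):cv2.imwrite(f'pics/{n}2.png',vision.capture(n))
E
```

```text
q6 target -0.87
pos [429.  291.2 199.8] yaw 3.036 gap 47.2 t 2.1 F [-0.3 -0.2 -0.8] q6 -0.98
tx 0.01 ty 0.08 tz 5.98 twist -0.002 dist mm 60.0
```

View pics/top2.png

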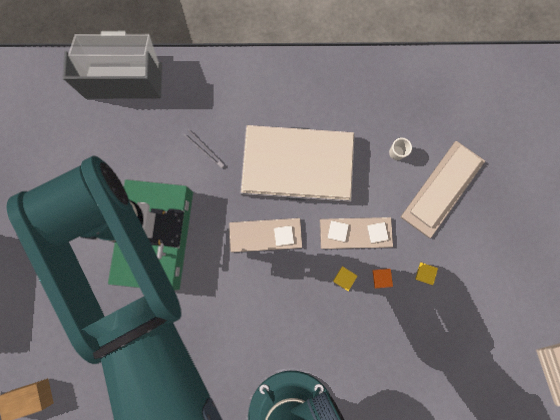

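View pics/scene2.png

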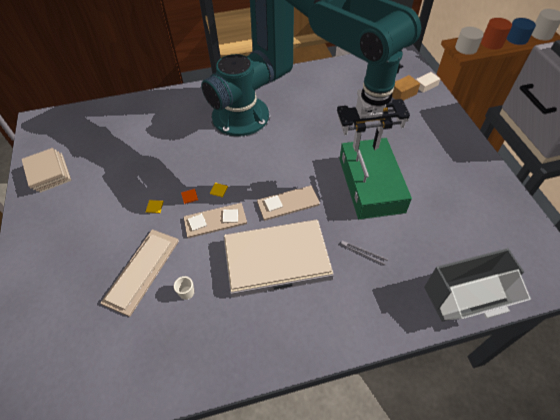

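The gripper hangs over the handle and nothing has been disturbed. Next I go down and close.

Call:
{"name": "carry_out", "arguments": {
  "increments": [
    {"tz": 3, "ty": 0.08},
    {"tz": 5, "ty": 0.08},
    {"tz": 6, "ty": 0.08},
    {"tz": 7, "ty": 0.08},
    {"tz": 8, "ty": 0.08},
    {"tz": 8.2, "ty": 0.08},
    {"tz": 8.2, "ty": 0.08},
    {"tz": 8.2, "ty": 0.08}
  ]
}}

```text
schema error: expected keys tx, ty, tz, twist
```

```bash
python3 - <<'E'
from h import *
cv2.imwrite('pics/s3.png',cv2.resize(vision.capture('scene')[90:220,320:430],None,fx=4.5,fy=4.5))
E
```

```text
(no output)
```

View pics/s3.png

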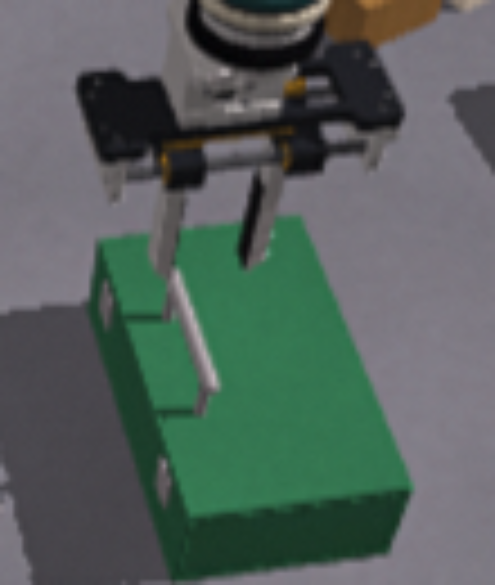

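Call:
{"name": "carry_out", "arguments": {
  "increments": [
    {"tx": 0, "ty": 0.08, "tz": 3, "twist": 0},
    {"tx": 0, "ty": 0.08, "tz": 5, "twist": 0},
    {"tx": 0, "ty": 0.08, "tz": 6, "twist": 0},
    {"tx": 0, "ty": 0.08, "tz": 7, "twist": 0},
    {"tx": 0, "ty": 0.08, "tz": 8, "twist": 0},
    {"tx": 0, "ty": 0.08, "tz": 8.2, "twist": 0},
    {"tx": 0, "ty": 0.08, "tz": 8.2, "twist": 0}
  ]
}}

```text
t: 2.95
ee_pos: [429.6, 292.5, 118.5]
tool_rot: [[-0.995, 0.103, 0.0], [0.103, 0.995, -0.0], [-0.0, -0.0, -1.0]]
contact_force: [-0.9, -0.1, 0.6]
finger_gap: 47.2
```

```bash
python3 - <<'E'
from h import *
cv2.imwrite('pics/s4.png',cv2.resize(vision.capture('scene')[90:220,320:430],None,fx=4.5,fy=4.5))
E
```

```text
(no output)
```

View pics/s4.png

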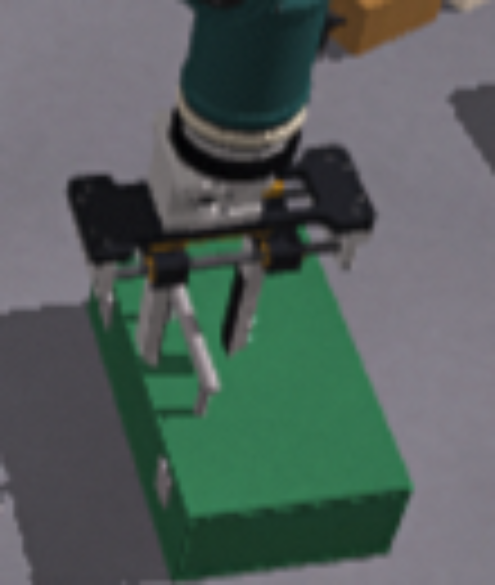

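The bar lies between the fingers. Closing.

Call:
{"name": "carry_out", "arguments": {
  "increments": [
    {"tx": 0, "ty": 0, "tz": 0, "twist": 0},
    {"tx": 0, "ty": 0, "tz": 0, "twist": 0},
    {"tx": 0, "ty": 0, "tz": 0, "twist": 0},
    {"tx": 0, "ty": 0, "tz": 0, "twist": 0},
    {"tx": 0, "ty": 0, "tz": 0, "twist": 0},
    {"tx": 0, "ty": 0, "tz": 0, "twist": 0},
    {"tx": 0, "ty": 0, "tz": 0, "twist": 0},
    {"tx": 0, "ty": 0, "tz": 0, "twist": 0}
  ],
  "claw": -1,
  "newtons": 20
}}

```text
t: 3.8
ee_pos: [429.5, 292.0, 118.5]
tool_rot: [[-0.995, 0.103, -0.0], [0.103, 0.995, -0.001], [-0.0, -0.001, -1.0]]
contact_force: [-0.5, -4.3, 1.5]
finger_gap: 10.3
```

```bash
python3 - <<'E'
import numpy as np
# tool y ~ box +x (toward hinge) ; tz down
th0=0.0
f=lambda t:np.array([-(120*np.cos(t)-41*np.sin(t)),120*np.sin(t)+41*np.cos(t)])
for t in np.arange(0,1.76,.1): d=(f(t)-f(0))/10; print(round(t,2),'ty %.2f tz %.2f'%(d[0],-d[1]))
E
```

```text
0.0 ty 0.00 tz -0.00
0.1 ty 0.47 tz -1.18
0.2 ty 1.05 tz -2.30
0.3 ty 1.75 tz -3.36
0.4 ty 2.54 tz -4.35
0.5 ty 3.43 tz -5.25
0.6 ty 4.41 tz -6.06
0.7 ty 5.46 tz -6.77
0.8 ty 6.58 tz -7.36
0.9 ty 7.75 tz -7.85
1.0 ty 8.97 tz -8.21
1.1 ty 10.21 tz -8.45
1.2 ty 11.47 tz -8.57
1.3 ty 12.74 tz -8.56
1.4 ty 14.00 tz -8.42
1.5 ty 15.24 tz -8.16
1.6 ty 16.45 tz -7.78
1.7 ty 17.61 tz -7.27
```

Call:
{"name": "carry_out", "arguments": {
  "increments": [
    {"tx": 0, "ty": 0.22, "tz": -0.6, "twist": 0},
    {"tx": 0, "ty": 0.47, "tz": -1.18, "twist": 0},
    {"tx": 0, "ty": 1.05, "tz": -2.3, "twist": 0},
    {"tx": 0, "ty": 1.75, "tz": -3.36, "twist": 0},
    {"tx": 0, "ty": 2.54, "tz": -4.35, "twist": 0},
    {"tx": 0, "ty": 2.54, "tz": -4.35, "twist": 0}
  ]
}}

```text
t: 4.4
ee_pos: [432.4, 317.8, 164.6]
tool_rot: [[-0.995, 0.102, 0.001], [0.102, 0.995, -0.001], [-0.002, -0.001, -1.0]]
contact_force: [-1.6, -6.8, 2.8]
finger_gap: 10.4
```

Call:
{"name": "carry_out", "arguments": {
  "increments": [
    {"tx": 0, "ty": 0.89, "tz": -0.9, "twist": 0},
    {"tx": 0, "ty": 1.87, "tz": -1.71, "twist": 0},
    {"tx": 0, "ty": 2.92, "tz": -2.42, "twist": 0},
    {"tx": 0, "ty": 4.04, "tz": -3.01, "twist": 0},
    {"tx": 0, "ty": 5.21, "tz": -3.5, "twist": 0},
    {"tx": 0, "ty": 6.43, "tz": -3.86, "twist": 0},
    {"tx": 0, "ty": 7.67, "tz": -4.1, "twist": 0},
    {"tx": 0, "ty": 7.67, "tz": -4.1, "twist": 0}
  ]
}}

```text
t: 5.2
ee_pos: [441.3, 396.7, 205.1]
tool_rot: [[-0.995, 0.101, 0.005], [0.101, 0.995, 0.004], [-0.004, 0.005, -1.0]]
contact_force: [2.7, -2.4, 7.0]
finger_gap: 9.9
```

```bash
python3 - <<'E'
from h import *
cv2.imwrite('pics/s5.png',cv2.resize(vision.capture('scene')[50:230,300:440],None,fx=3.3,fy=3.3))
E
```

```text
(no output)
```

View pics/s5.png

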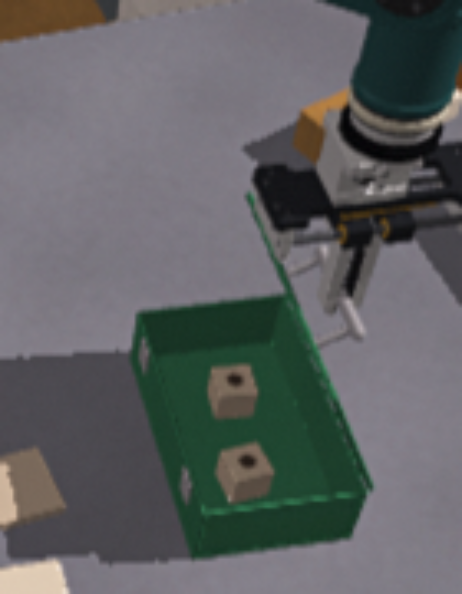

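The lid is about 65° open, and both props with their dark bores are visible inside the box. I carry on over the top.

Call:
{"name": "carry_out", "arguments": {
  "increments": [
    {"tx": 0, "ty": 1.26, "tz": -0.12, "twist": 0},
    {"tx": 0, "ty": 2.53, "tz": -0.11, "twist": 0},
    {"tx": 0, "ty": 3.79, "tz": 0.03, "twist": 0},
    {"tx": 0, "ty": 5.03, "tz": 0.29, "twist": 0},
    {"tx": 0, "ty": 6.24, "tz": 0.67, "twist": 0},
    {"tx": 0, "ty": 7.4, "tz": 1.18, "twist": 0},
    {"tx": 0, "ty": 7.4, "tz": 1.18, "twist": 0},
    {"tx": 0, "ty": 7.4, "tz": 1.18, "twist": 0}
  ]
}}

```text
t: 6.05
ee_pos: [448.4, 469.8, 189.9]
tool_rot: [[-0.995, 0.102, 0.001], [0.102, 0.995, 0.002], [-0.001, 0.002, -1.0]]
contact_force: [5.9, -0.4, -0.3]
finger_gap: 10.4
```

```bash
python3 - <<'E'
from h import *
cv2.imwrite('pics/s6.png',cv2.resize(vision.capture('scene')[50:230,300:440],None,fx=3.3,fy=3.3))
E
```

```text
(no output)
```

View pics/s6.png

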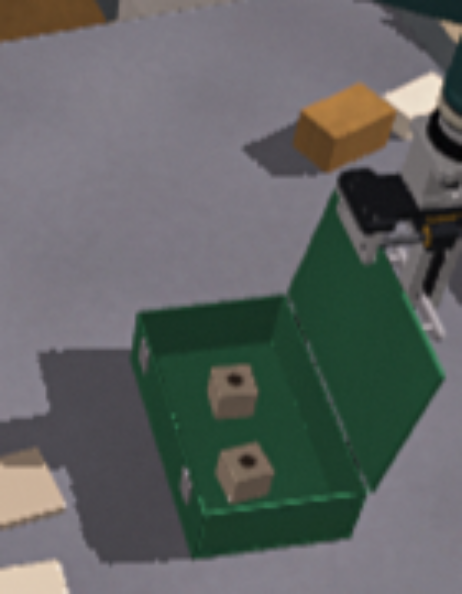

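The lid is past vertical. I follow it down towards the stop, then loosen a little.

Call:
{"name": "carry_out", "arguments": {
  "increments": [
    {"tx": 0, "ty": 0.6, "tz": 0.3, "twist": 0},
    {"tx": 0, "ty": 1.2, "tz": 0.7, "twist": 0},
    {"tx": 0, "ty": 1.7, "tz": 1.0, "twist": 0},
    {"tx": 0, "ty": 1.7, "tz": 1.0, "twist": 0},
    {"tx": 0, "ty": 1.7, "tz": 1.0, "twist": 0}
  ]
}}

```text
t: 6.6
ee_pos: [449.8, 485.8, 179.8]
tool_rot: [[-0.995, 0.102, 0.001], [0.102, 0.995, 0.001], [-0.001, 0.001, -1.0]]
contact_force: [5.0, -0.4, 0.8]
finger_gap: 10.0
```

Call:
{"name": "carry_out", "arguments": {
  "increments": [
    {"tx": 0, "ty": 0, "tz": 0, "twist": 0},
    {"tx": 0, "ty": 0, "tz": 0, "twist": 0},
    {"tx": 0, "ty": 0.3, "tz": 0, "twist": 0},
    {"tx": 0, "ty": 0.3, "tz": 0, "twist": 0}
  ],
  "claw": -0.6
}}

```text
t: 7.0
ee_pos: [448.8, 488.2, 180.6]
tool_rot: [[-0.995, 0.102, -0.002], [0.102, 0.995, -0.0], [0.002, -0.0, -1.0]]
contact_force: [0.2, 0.2, 0.3]
finger_gap: 19.0
```

```bash
python3 - <<'E'
from h import *
cv2.imwrite('pics/s7.png',cv2.resize(vision.capture('scene')[50:230,300:440],None,fx=3.3,fy=3.3))
E
```

```text
(no output)
```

View pics/s7.png

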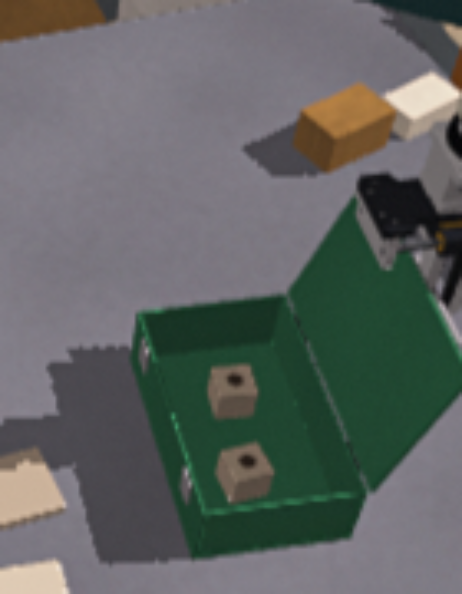

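Force is about zero and the lid is at its stop. I withdraw straight up and then look.

Call:
{"name": "carry_out", "arguments": {
  "increments": [
    {"tx": 0, "ty": 0, "tz": -2, "twist": 0},
    {"tx": 0, "ty": 0, "tz": -4, "twist": 0},
    {"tx": 0, "ty": 0, "tz": -7, "twist": 0},
    {"tx": 0, "ty": 0, "tz": -11, "twist": 0},
    {"tx": 0, "ty": 0, "tz": -14, "twist": 0},
    {"tx": 0, "ty": 0, "tz": -14, "twist": 0},
    {"tx": 12, "ty": -4, "tz": -14, "twist": 0},
    {"tx": 22, "ty": -4, "tz": -14, "twist": 0},
    {"tx": 22, "ty": -4, "tz": -14, "twist": 0},
    {"tx": 22, "ty": -4, "tz": -14, "twist": 0},
    {"tx": 22, "ty": -4, "tz": -14, "twist": 0},
    {"tx": 22, "ty": -4, "tz": -14, "twist": 0}
  ]
}}

```text
t: 8.25
ee_pos: [223.3, 470.0, 320.6]
tool_rot: [[-0.995, 0.098, -0.001], [0.098, 0.995, -0.0], [0.001, -0.001, -1.0]]
contact_force: [0.4, 0.5, -0.2]
finger_gap: 18.9
```

```bash
python3 - <<'E'
from h import *
a=vision.capture('top');b=vision.capture('scene')
cv2.imwrite('pics/top8.png',a);cv2.imwrite('pics/scene8.png',b)
cv2.imwrite('pics/t8.png',cv2.resize(a[160:310,60:220],None,fx=4,fy=4,interpolation=cv2.INTER_CUBIC))
cv2.imwrite('pics/s8.png',cv2.resize(b[100:230,330:450],None,fx=4.5,fy=4.5,interpolation=cv2.INTER_CUBIC))
E
```

```text
(no output)
```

View pics/t8.png

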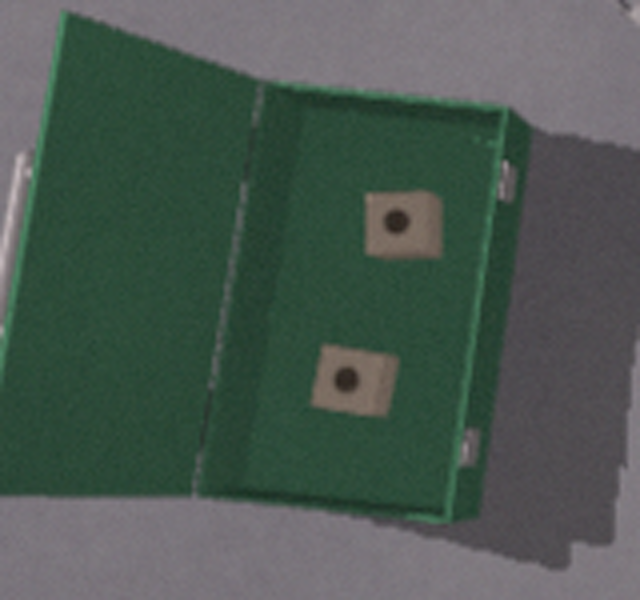

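View pics/s8.png

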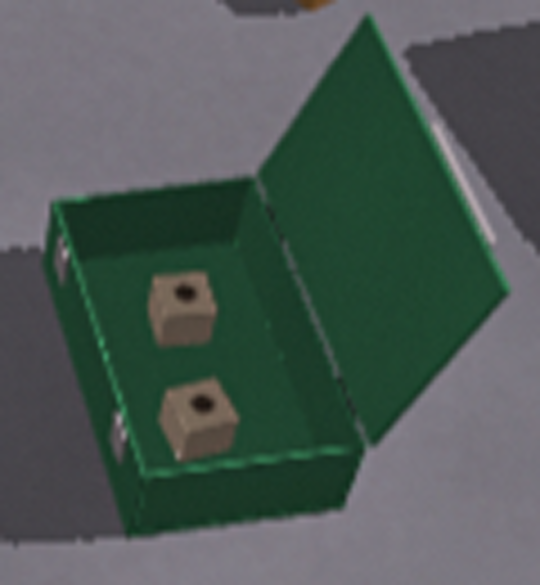

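The lid rests open on its stop. The prop bores are at top-crop (397,221) and (346,380); I now compute the prop poses.

```bash
python3 - <<'E'
from h import *
a=lambda x,y:(60+x/4-.375,160+y/4-.375); b=lambda x,y:(330+x/4.5-.4,100+y/4.5-.4)
for t,s in(((397,221),(203,404)),((346,380),(185,293))):
    print('top',onz('top',[a(*t)],39).round(1),'scene',onz('scene',[b(*s)],39).round(1),two(b(*s),a(*t)))
print(onz('top',[a(366,193),a(430,193),a(431,258),a(368,259)],39).round(1))
print(onz('top',[a(322,346),a(384,352),a(374,415),a(312,409)],39).round(1))
# wall inner corners rim z70
print(onz('top',[a(508,108),a(448,520),a(262,84),a(196,494)],70).round(1))
# TCP check of fingertip? 
plan(0,0,0)
E
```

```text
top [[481.5 322.9  39. ]] scene [[483.5 323.9  39. ]] (array([481.94970359, 324.21848309,  36.80278836]), array([0.94895973]))
top [[384.2 350.3  39. ]] scene [[386.9 350.2  39. ]] (array([384.34004362, 351.58462038,  35.74036878]), array([0.27739392]))
[[499.1 342.6  39. ]
 [498.8 303.1  39. ]
 [458.4 301.2  39. ]
 [458.1 339.8  39. ]]
[[404.9 365.8  39. ]
 [401.  327.9  39. ]
 [362.9 332.6  39. ]
 [366.8 370.2  39. ]]
[[545.7 249.3  70. ]
 [301.4 277.9  70. ]
 [561.4 398.1  70. ]
 [317.6 424.8  70. ]]
pos [226.4 470.2 320.1] yaw 3.04 gap 19.0 t 8.3 F [-0.4  1.2 -0.1] q6 -0.46
tx 17.73 ty -49.03 tz 32.07 twist 0.000 dist mm 612.0
```

Prop 1 is at (482.5,323.5) with yaw 0.03, and prop 2 at (385.5,350.5) with yaw -0.11. I grip them with the jaws along the box's long side.

```bash
python3 - <<'E'
from h import *
plan(482.5,323.5,160,np.pi/2+.03)
E
```

```text
q6 target 0.56
pos [226.4 470.2 320.1] yaw 3.04 gap 19.0 t 8.3 F [-0.4  1.2 -0.1] q6 -0.46
tx -26.97 ty -11.96 tz 16.02 twist 1.439 dist mm 336.0
```

Call:
{"name": "carry_out", "arguments": {
  "increments": [
    {"tx": -27, "ty": -12, "tz": 4, "twist": 1.44},
    {"tx": -27, "ty": -12, "tz": 4, "twist": 1.44},
    {"tx": -27, "ty": -12, "tz": 4, "twist": 1.44},
    {"tx": -27, "ty": -12, "tz": 4, "twist": 1.44},
    {"tx": -27, "ty": -12, "tz": 4, "twist": 1.44},
    {"tx": -27, "ty": -12, "tz": 4, "twist": 1.44},
    {"tx": -27, "ty": -12, "tz": 8, "twist": 1.44},
    {"tx": -27, "ty": -12, "tz": 12, "twist": 1.44},
    {"tx": -27, "ty": -12, "tz": 16, "twist": 1.44},
    {"tx": -27, "ty": -12, "tz": 16, "twist": 1.44},
    {"tx": -27, "ty": -12, "tz": 16, "twist": 1.44},
    {"tx": -27, "ty": -12, "tz": 16, "twist": 1.44}
  ],
  "claw": 0.5
}}

```text
t: 9.55
ee_pos: [484.2, 322.7, 161.0]
tool_rot: [[-0.028, 1.0, 0.0], [1.0, 0.028, -0.0], [-0.0, 0.0, -1.0]]
contact_force: [-0.0, -0.1, -0.0]
finger_gap: 70.5
```

```bash
python3 - <<'E'
from h import *
plan(482.5,323.5,33,np.pi/2+.03)
cv2.imwrite('pics/s9.png',cv2.resize(vision.capture('scene')[70:230,300:450],None,fx=3.6,fy=3.6,interpolation=cv2.INTER_CUBIC))
E
```

```text
q6 target 0.56
pos [484.2 322.7 161. ] yaw 1.599 gap 70.5 t 9.6 F [-0.  -0.1 -0. ] q6 0.46
tx 0.09 ty -0.17 tz 12.80 twist -0.002 dist mm 128.0
```

View pics/s9.png

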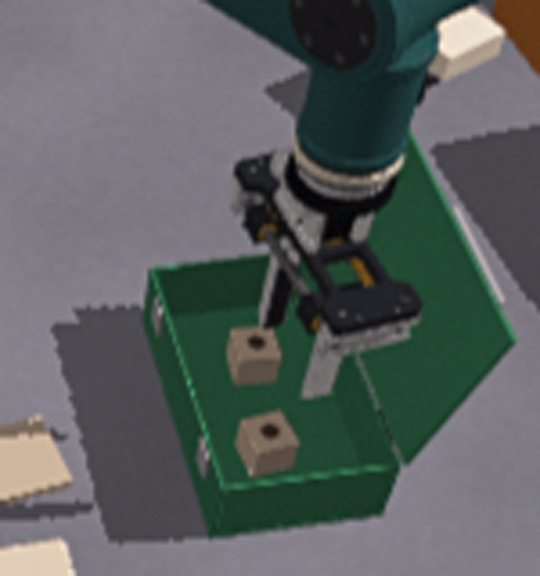

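Call:
{"name": "carry_out", "arguments": {
  "increments": [
    {"tx": 0.05, "ty": -0.15, "tz": 4, "twist": 0},
    {"tx": 0.05, "ty": -0.15, "tz": 8, "twist": 0},
    {"tx": 0.05, "ty": -0.15, "tz": 9, "twist": 0},
    {"tx": 0.05, "ty": -0.15, "tz": 10, "twist": 0},
    {"tx": 0.05, "ty": -0.15, "tz": 11, "twist": 0},
    {"tx": 0.05, "ty": -0.15, "tz": 12, "twist": 0},
    {"tx": 0.05, "ty": -0.15, "tz": 12.8, "twist": 0},
    {"tx": 0.05, "ty": -0.15, "tz": 12.8, "twist": 0},
    {"tx": 0.05, "ty": -0.15, "tz": 12.8, "twist": 0}
  ]
}}

```text
t: 10.5
ee_pos: [481.6, 323.8, 33.4]
tool_rot: [[-0.028, 1.0, 0.0], [1.0, 0.028, 0.0], [0.0, 0.0, -1.0]]
contact_force: [0.4, 0.2, 0.5]
finger_gap: 70.7
```

Call:
{"name": "carry_out", "arguments": {
  "increments": [
    {"tx": 0, "ty": 0, "tz": 0, "twist": 0},
    {"tx": 0, "ty": 0, "tz": 0, "twist": 0},
    {"tx": 0, "ty": 0, "tz": 0, "twist": 0},
    {"tx": 0, "ty": 0, "tz": 0, "twist": 0},
    {"tx": 0, "ty": 0, "tz": 0, "twist": 0},
    {"tx": 0, "ty": 0, "tz": 0, "twist": 0},
    {"tx": 0, "ty": 0, "tz": 0, "twist": 0}
  ],
  "claw": -1,
  "newtons": 15
}}

```text
t: 11.2
ee_pos: [481.4, 323.8, 33.3]
tool_rot: [[-0.028, 1.0, -0.0], [1.0, 0.028, 0.0], [0.0, -0.0, -1.0]]
contact_force: [-0.4, 0.9, 2.0]
finger_gap: 37.9
```

Call:
{"name": "carry_out", "arguments": {
  "increments": [
    {"tx": 0, "ty": 0, "tz": -2, "twist": 0},
    {"tx": 0, "ty": 0, "tz": -5, "twist": 0},
    {"tx": 0, "ty": 0, "tz": -9, "twist": 0},
    {"tx": 0, "ty": 0, "tz": -12.8, "twist": 0},
    {"tx": 0, "ty": 0, "tz": -12.8, "twist": 0},
    {"tx": 0, "ty": 0, "tz": -12.8, "twist": 0}
  ]
}}

```text
t: 11.8
ee_pos: [481.8, 323.9, 161.7]
tool_rot: [[-0.028, 1.0, 0.002], [1.0, 0.028, 0.001], [0.001, 0.002, -1.0]]
contact_force: [0.5, 1.0, -2.1]
finger_gap: 38.0
```

```bash
python3 - <<'E'
from h import *
plan(622.5,53,150,1.495)
cv2.imwrite('pics/s10.png',cv2.resize(vision.capture('scene')[70:230,300:450],None,fx=3.6,fy=3.6,interpolation=cv2.INTER_CUBIC))
E
```

```text
q6 target 0.16
pos [481.8 323.9 161.7] yaw 1.599 gap 38.0 t 11.8 F [ 0.5  1.  -2.1] q6 0.47
tx -27.47 ty 13.30 tz 1.18 twist 0.104 dist mm 305.0
```

View pics/s10.png

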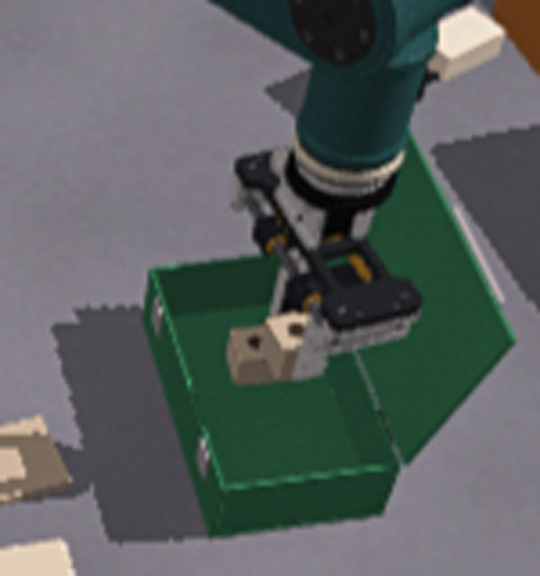

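Prop 1 is held with a 38 mm gap. Carrying it to the base.

Call:
{"name": "carry_out", "arguments": {
  "increments": [
    {"tx": -27.5, "ty": 13.3, "tz": 0.5, "twist": 0.1},
    {"tx": -27.5, "ty": 13.3, "tz": 0.5, "twist": 0.1},
    {"tx": -27.5, "ty": 13.3, "tz": 0.5, "twist": 0.1},
    {"tx": -27.5, "ty": 13.3, "tz": 0.5, "twist": 0.1},
    {"tx": -27.5, "ty": 13.3, "tz": 0.5, "twist": 0.1},
    {"tx": -27.5, "ty": 13.3, "tz": 0.5, "twist": 0.1},
    {"tx": -27.5, "ty": 13.3, "tz": 3, "twist": 0.1},
    {"tx": -27.5, "ty": 13.3, "tz": 5, "twist": 0.1},
    {"tx": -27.5, "ty": 13.3, "tz": 6, "twist": 0.1},
    {"tx": -27.5, "ty": 13.3, "tz": 6, "twist": 0.1},
    {"tx": -27.5, "ty": 13.3, "tz": 6, "twist": 0.1}
  ]
}}

```text
t: 12.95
ee_pos: [621.7, 53.1, 100.6]
tool_rot: [[0.071, 0.997, -0.001], [0.997, -0.071, -0.0], [-0.0, -0.001, -1.0]]
contact_force: [0.7, -0.1, -0.8]
finger_gap: 38.0
```

```bash
python3 - <<'E'
from h import *
plan(622.5,53,75,1.495)
E
```

```text
q6 target 0.16
pos [621.7  53.1 100.6] yaw 1.5 gap 38.0 t 12.9 F [ 0.7 -0.1 -0.8] q6 0.07
tx 0.00 ty 0.08 tz 2.56 twist 0.005 dist mm 26.0
```

Call:
{"name": "carry_out", "arguments": {
  "increments": [
    {"tx": 0, "ty": 0.08, "tz": 1, "twist": 0},
    {"tx": 0, "ty": 0.08, "tz": 1.8, "twist": 0},
    {"tx": 0, "ty": 0.08, "tz": 2.2, "twist": 0},
    {"tx": 0, "ty": 0.08, "tz": 2.4, "twist": 0},
    {"tx": 0, "ty": 0.08, "tz": 2.6, "twist": 0},
    {"tx": 0, "ty": 0.08, "tz": 2.6, "twist": 0}
  ]
}}

```text
t: 13.55
ee_pos: [622.8, 52.5, 75.1]
tool_rot: [[0.072, 0.997, -0.0], [0.997, -0.072, -0.0], [-0.0, -0.0, -1.0]]
contact_force: [1.1, -0.4, -0.9]
finger_gap: 38.1
```

Call:
{"name": "carry_out", "arguments": {
  "increments": [
    {"tx": 0, "ty": 0, "tz": 0, "twist": 0},
    {"tx": 0, "ty": 0, "tz": 0, "twist": 0},
    {"tx": 0, "ty": 0, "tz": 0, "twist": 0},
    {"tx": 0, "ty": 0, "tz": 0, "twist": 0},
    {"tx": 0, "ty": 0, "tz": -3, "twist": 0},
    {"tx": 0, "ty": 0, "tz": -7, "twist": 0},
    {"tx": 0, "ty": 0, "tz": -9, "twist": 0},
    {"tx": 0, "ty": 0, "tz": -9, "twist": 0}
  ],
  "claw": 0.5
}}

```text
t: 14.35
ee_pos: [625.2, 52.5, 170.2]
tool_rot: [[0.072, 0.997, 0.009], [0.997, -0.072, -0.0], [0.001, 0.009, -1.0]]
contact_force: [0.0, -0.2, 0.2]
finger_gap: 70.2
```

```bash
python3 - <<'E'
from h import *
plan(385,351,170,np.pi/2-.11)
cv2.imwrite('pics/s11.png',vision.capture('scene'))
E
```

```text
q6 target 0.85
pos [625.2  52.5 170.2] yaw 1.499 gap 70.2 t 14.3 F [ 0.  -0.2  0.2] q6 0.07
tx 28.04 ty -26.10 tz -0.21 twist 0.038 dist mm 383.0
```

View pics/s11.png

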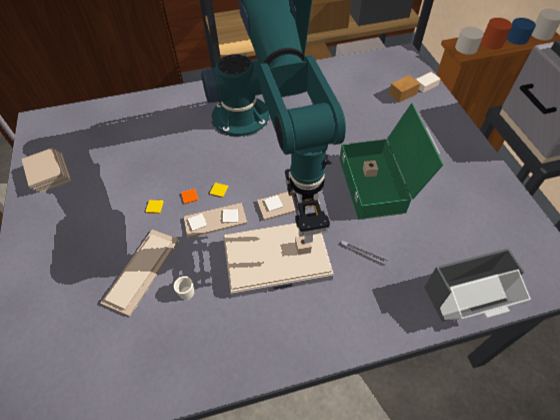

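Prop 1 stands on the base at about (305,245). Now for prop 2.

Call:
{"name": "carry_out", "arguments": {
  "increments": [
    {"tx": 28, "ty": -26.2, "tz": -1, "twist": 0.04},
    {"tx": 28, "ty": -26.2, "tz": -1, "twist": 0.04},
    {"tx": 28, "ty": -26.2, "tz": -1, "twist": 0.04},
    {"tx": 28, "ty": -26.2, "tz": -1, "twist": 0.04},
    {"tx": 28, "ty": -26.2, "tz": -1, "twist": 0.04},
    {"tx": 28, "ty": -26.2, "tz": -1, "twist": 0.04},
    {"tx": 28, "ty": -26.2, "tz": -1, "twist": 0.04},
    {"tx": 28, "ty": -26.2, "tz": -1, "twist": 0.04},
    {"tx": 28, "ty": -26.2, "tz": 2, "twist": 0.04},
    {"tx": 28, "ty": -26.2, "tz": 5, "twist": 0.04},
    {"tx": 28, "ty": -26.2, "tz": 7, "twist": 0.04},
    {"tx": 28, "ty": -26.2, "tz": 7, "twist": 0.04},
    {"tx": 28, "ty": -26.2, "tz": 7, "twist": 0.04}
  ]
}}

```text
t: 15.7
ee_pos: [380.9, 350.0, 93.6]
tool_rot: [[0.112, 0.994, -0.003], [0.994, -0.112, -0.002], [-0.002, -0.002, -1.0]]
contact_force: [-0.1, 0.1, -0.3]
finger_gap: 70.8
```

```bash
python3 - <<'E'
from h import *
plan(385,351,33,np.pi/2-.11)
cv2.imwrite('pics/s12.png',cv2.resize(vision.capture('scene')[70:230,300:450],None,fx=3.6,fy=3.6,interpolation=cv2.INTER_CUBIC))
E
```

```text
q6 target 0.85
pos [380.9 350.   93.6] yaw 1.459 gap 70.8 t 15.7 F [-0.1  0.1 -0.3] q6 0.75
tx 0.16 ty 0.41 tz 6.06 twist -0.002 dist mm 61.0
```

View pics/s12.png

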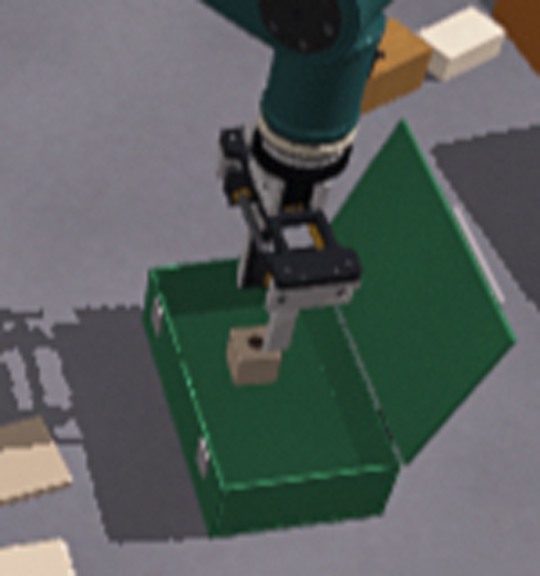

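Call:
{"name": "carry_out", "arguments": {
  "increments": [
    {"tx": 0.1, "ty": 0.2, "tz": 2, "twist": 0},
    {"tx": 0.1, "ty": 0.2, "tz": 3.5, "twist": 0},
    {"tx": 0.1, "ty": 0.2, "tz": 4.5, "twist": 0},
    {"tx": 0.1, "ty": 0.2, "tz": 5.5, "twist": 0},
    {"tx": 0.1, "ty": 0.2, "tz": 6, "twist": 0},
    {"tx": 0.1, "ty": 0.2, "tz": 6, "twist": 0},
    {"tx": 0.1, "ty": 0.2, "tz": 6, "twist": 0}
  ]
}}

```text
t: 16.45
ee_pos: [384.1, 351.7, 35.7]
tool_rot: [[0.112, 0.994, 0.001], [0.994, -0.112, 0.001], [0.001, 0.001, -1.0]]
contact_force: [0.7, -0.0, -0.1]
finger_gap: 70.6
```

Call:
{"name": "carry_out", "arguments": {
  "increments": [
    {"tx": 0, "ty": 0, "tz": 0, "twist": 0},
    {"tx": 0, "ty": 0, "tz": 0, "twist": 0},
    {"tx": 0, "ty": 0, "tz": 0, "twist": 0},
    {"tx": 0, "ty": 0, "tz": 0, "twist": 0},
    {"tx": 0, "ty": 0, "tz": 0, "twist": 0},
    {"tx": 0, "ty": 0, "tz": 0, "twist": 0},
    {"tx": 0, "ty": 0, "tz": 0, "twist": 0}
  ],
  "claw": -1
}}

```text
t: 17.15
ee_pos: [383.9, 351.5, 35.3]
tool_rot: [[0.112, 0.994, 0.0], [0.994, -0.112, 0.0], [0.0, 0.0, -1.0]]
contact_force: [0.2, -0.9, 1.0]
finger_gap: 38.1
```

Call:
{"name": "carry_out", "arguments": {
  "increments": [
    {"tx": 0, "ty": 0, "tz": -2, "twist": 0},
    {"tx": 0, "ty": 0, "tz": -5, "twist": 0},
    {"tx": 0, "ty": 0, "tz": -9, "twist": 0},
    {"tx": 0, "ty": 0, "tz": -13, "twist": 0},
    {"tx": 0, "ty": 0, "tz": -13, "twist": 0},
    {"tx": 0, "ty": 0, "tz": -13, "twist": 0}
  ]
}}

```text
t: 17.75
ee_pos: [384.1, 351.6, 165.8]
tool_rot: [[0.112, 0.994, 0.001], [0.994, -0.112, 0.001], [0.001, 0.001, -1.0]]
contact_force: [-0.3, -0.7, -1.1]
finger_gap: 38.3
```

```bash
python3 - <<'E'
from h import *
plan(611.5,-97,110,1.495)
E
```

```text
q6 target -0.08
pos [384.1 351.6 165.8] yaw 1.459 gap 38.3 t 17.8 F [-0.3 -0.7 -1.1] q6 0.74
tx -42.05 ty 27.61 tz 5.57 twist -0.036 dist mm 506.0
```

Call:
{"name": "carry_out", "arguments": {
  "increments": [
    {"tx": -42, "ty": 27.6, "tz": 0, "twist": -0.04},
    {"tx": -42, "ty": 27.6, "tz": 0, "twist": -0.04},
    {"tx": -42, "ty": 27.6, "tz": 0, "twist": -0.04},
    {"tx": -42, "ty": 27.6, "tz": 0, "twist": -0.04},
    {"tx": -42, "ty": 27.6, "tz": 0, "twist": -0.04},
    {"tx": -42, "ty": 27.6, "tz": 0, "twist": -0.04},
    {"tx": -42, "ty": 27.6, "tz": 0, "twist": -0.04},
    {"tx": -42, "ty": 27.6, "tz": 0, "twist": -0.04},
    {"tx": -42, "ty": 27.6, "tz": 0, "twist": -0.04},
    {"tx": -42, "ty": 27.6, "tz": 0, "twist": -0.04},
    {"tx": -42, "ty": 27.6, "tz": 0, "twist": -0.04},
    {"tx": -42, "ty": 27.6, "tz": 2, "twist": -0.04},
    {"tx": -42, "ty": 27.6, "tz": 4, "twist": -0.04},
    {"tx": -42, "ty": 27.6, "tz": 6, "twist": -0.04},
    {"tx": -42, "ty": 27.6, "tz": 6, "twist": -0.04},
    {"tx": -42, "ty": 27.6, "tz": 6, "twist": -0.04}
  ]
}}

```text
t: 19.35
ee_pos: [609.8, -96.0, 103.3]
tool_rot: [[0.071, 0.997, -0.004], [0.997, -0.071, 0.001], [0.001, -0.004, -1.0]]
contact_force: [0.6, 0.1, 0.4]
finger_gap: 38.4
```

```bash
python3 - <<'E'
from h import *
plan(611.5,-97,77,1.495)
E
```

```text
q6 target -0.08
pos [609.8 -96.  103.3] yaw 1.499 gap 38.4 t 19.4 F [0.6 0.1 0.4] q6 -0.18
tx -0.09 ty 0.18 tz 2.63 twist 0.004 dist mm 26.0
```

Call:
{"name": "carry_out", "arguments": {
  "increments": [
    {"tx": -0.05, "ty": 0.1, "tz": 1, "twist": 0},
    {"tx": -0.05, "ty": 0.1, "tz": 1.7, "twist": 0},
    {"tx": -0.05, "ty": 0.1, "tz": 2.2, "twist": 0},
    {"tx": -0.05, "ty": 0.1, "tz": 2.4, "twist": 0},
    {"tx": -0.05, "ty": 0.1, "tz": 2.6, "twist": 0},
    {"tx": -0.05, "ty": 0.1, "tz": 2.6, "twist": 0}
  ]
}}

```text
t: 19.95
ee_pos: [612.0, -97.4, 79.0]
tool_rot: [[0.072, 0.997, -0.0], [0.997, -0.072, -0.0], [-0.0, -0.0, -1.0]]
contact_force: [-0.1, -0.1, -0.5]
finger_gap: 38.4
```

Call:
{"name": "carry_out", "arguments": {
  "increments": [
    {"tx": 0, "ty": 0, "tz": 0, "twist": 0},
    {"tx": 0, "ty": 0, "tz": 0, "twist": 0},
    {"tx": 0, "ty": 0, "tz": 0, "twist": 0},
    {"tx": 0, "ty": 0, "tz": 0, "twist": 0},
    {"tx": 0, "ty": 0, "tz": -3, "twist": 0},
    {"tx": 0, "ty": 0, "tz": -7, "twist": 0},
    {"tx": 0, "ty": 0, "tz": -10, "twist": 0},
    {"tx": 14, "ty": -12, "tz": -12, "twist": 0},
    {"tx": 14, "ty": -24, "tz": -12, "twist": 0},
    {"tx": 14, "ty": -30, "tz": -12, "twist": 0},
    {"tx": 14, "ty": -30, "tz": -12, "twist": 0},
    {"tx": 14, "ty": -30, "tz": -12, "twist": 0},
    {"tx": 14, "ty": -30, "tz": -12, "twist": 0},
    {"tx": 14, "ty": -30, "tz": -12, "twist": 0},
    {"tx": 14, "ty": -30, "tz": -12, "twist": 0}
  ],
  "claw": 0.5
}}

```text
t: 21.45
ee_pos: [320.4, 65.1, 200.1]
tool_rot: [[0.069, 0.998, 0.003], [0.998, -0.069, 0.001], [0.001, 0.003, -1.0]]
contact_force: [0.5, -0.3, 0.9]
finger_gap: 70.6
```

```bash
python3 - <<'E'
from h import *
a=vision.capture('top');b=vision.capture('scene')
cv2.imwrite('pics/top13.png',a);cv2.imwrite('pics/scene13.png',b)
plan(0,0,0)
cv2.imwrite('pics/t13.png',cv2.resize(a[110:260,220:500],None,fx=2.8,fy=2.8,interpolation=cv2.INTER_CUBIC))
E
```

```text
pos [323.1  64.  199.8] yaw 1.5 gap 70.6 t 21.6 F [0.6 0.1 0.2] q6 0.09
tx -8.67 ty -31.83 tz 19.88 twist 0.000 dist mm 385.0
```

View pics/t13.png

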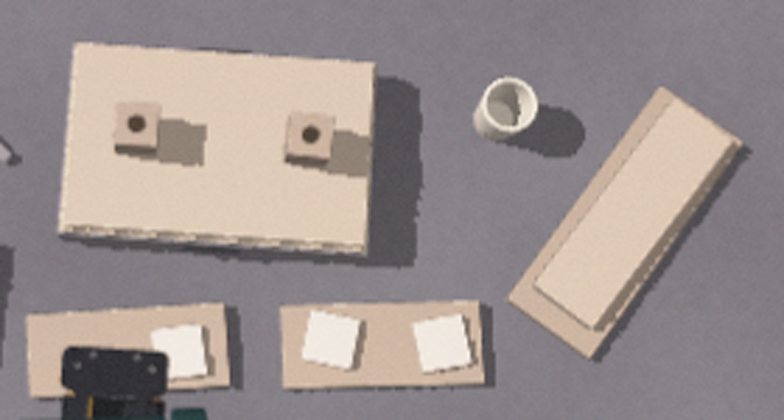

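View pics/scene13.png

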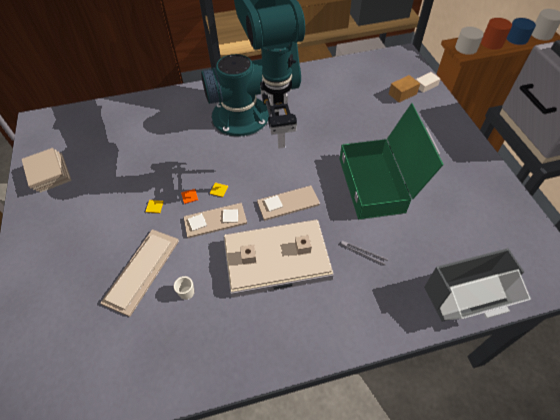

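Both props stand upright, with bores at t13 (136,124) and (311,134). Next I check the camera bias against the known prop positions and then measure the bar.

```bash
python3 - <<'E'
from h import *
f=lambda x,y:(220+x/2.8-.3,110+y/2.8-.3)
print(onz('top',[f(136,124),f(311,134)],80).round(1),'known 622.8,52.5 / 612,-97.4')
b=cv2.imread('pics/scene13.png')
print(onz('scene',[(304,242),(248,252.5)],80).round(1))
g=lambda x,y:(380+x/4.5-.4,130+y/4.5-.4)
P=onz('top',[g(362,66),g(465,138),g(234,439),g(138,365)],24);print(P.round(1),P.mean(0).round(1))
d=P[0]-P[3]+P[1]-P[2];print('yaw',np.arctan2(d[1],d[0]),np.linalg.norm(d)/2, np.linalg.norm(P[0]-P[1]),np.linalg.norm(P[2]-P[3]))
cv2.imwrite('pics/barS.png',cv2.resize(b[220:325,90:200],None,fx=5,fy=5,interpolation=cv2.INTER_CUBIC))
cv2.imwrite('pics/propS.png',cv2.resize(b[215:300,215:340],None,fx=5,fy=5,interpolation=cv2.INTER_CUBIC))
E
```

```text
[[622.9  51.6  80. ]
 [613.  -99.5  80. ]] known 622.8,52.5 / 612,-97.4
[[627.7  54.3  80. ]
 [618.8 -97.5  80. ]]
[[ 660.9 -438.4   24. ]
 [ 618.3 -493.4   24. ]
 [ 448.1 -353.3   24. ]
 [ 489.8 -302.5   24. ]] [ 554.3 -396.9   24. ]
yaw -0.68014746480353 219.40032098866703 69.59989653882845 65.7226649340618
```

View pics/barS.png

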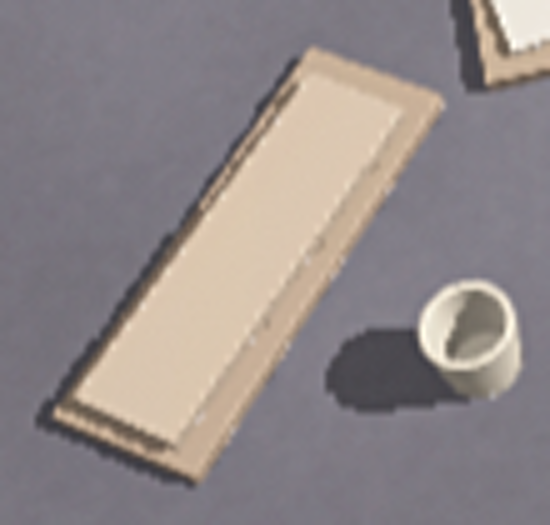

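View pics/propS.png

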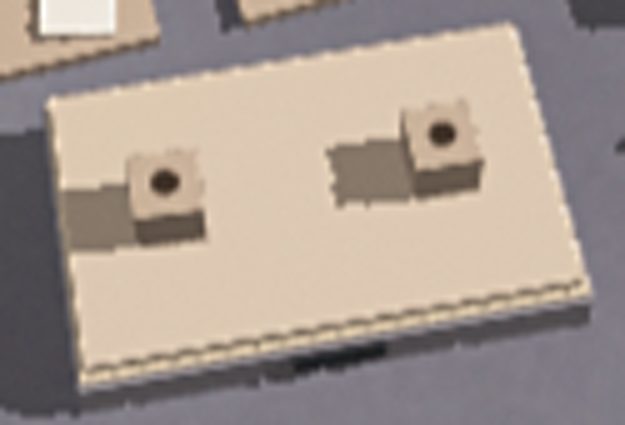

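```bash
python3 - <<'E'
from h import *
g=lambda x,y:(90+x/5-.4,220+y/5-.4)
P=onz('scene',[g(75,405),g(180,447),g(408,110),g(300,72)],24)-[5,1,0];print(P.round(1),P.mean(0).round(1))
d=P[2]-P[1]+P[3]-P[0];print('yaw',np.arctan2(-d[1],-d[0]),np.linalg.norm(d)/2, np.linalg.norm(P[0]-P[1]),np.linalg.norm(P[2]-P[3]))
t=vision.capture('top')
cv2.imwrite('pics/barT.png',cv2.resize(t[135:245,395:495],None,fx=5.4,fy=5.4,interpolation=cv2.INTER_CUBIC))
E
```

```text
[[ 621.3 -487.7   24. ]
 [ 659.6 -435.7   24. ]
 [ 487.6 -299.8   24. ]
 [ 444.9 -357.4   24. ]] [ 553.4 -395.1   24. ]
yaw -0.6525835717157795 219.24975276439818 64.56199782439376 71.7229949533897
```

View pics/barT.png

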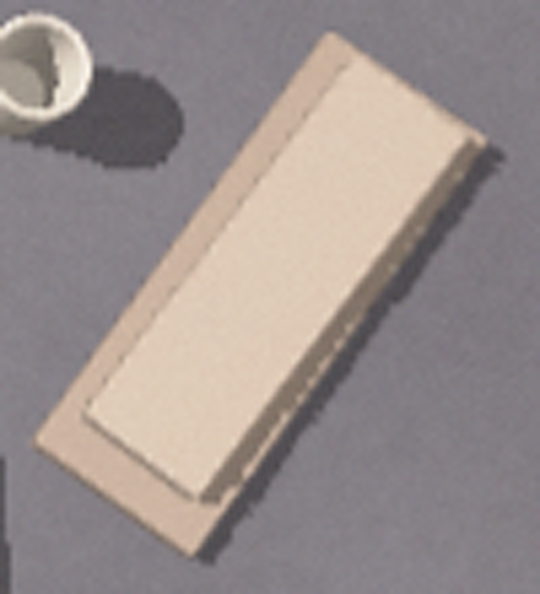

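Bar centre is about (553.5,-396) with yaw about -0.65; the two views agree within 2 mm.

```bash
python3 - <<'E'
from h import *
plan(553.5,-396,200,-.655)
E
```

```text
q6 target -1.54
pos [323.5  63.7 199.6] yaw 1.499 gap 70.6 t 21.6 F [-0.1 -0.3 -0.7] q6 0.09
tx -44.20 ty 26.24 tz 0.01 twist -0.988 dist mm 514.0
```

Call:
{"name": "carry_out", "arguments": {
  "increments": [
    {"tx": -44.2, "ty": 26.2, "tz": 0, "twist": -0.99},
    {"tx": -44.2, "ty": 26.2, "tz": 0, "twist": -0.99},
    {"tx": -44.2, "ty": 26.2, "tz": 0, "twist": -0.99},
    {"tx": -44.2, "ty": 26.2, "tz": 0, "twist": -0.99},
    {"tx": -44.2, "ty": 26.2, "tz": 0, "twist": -0.99},
    {"tx": -44.2, "ty": 26.2, "tz": 0, "twist": -0.99},
    {"tx": -44.2, "ty": 26.2, "tz": 0, "twist": -0.99},
    {"tx": -44.2, "ty": 26.2, "tz": 0, "twist": -0.99},
    {"tx": -44.2, "ty": 26.2, "tz": 0, "twist": -0.99},
    {"tx": -44.2, "ty": 26.2, "tz": 0, "twist": -0.99},
    {"tx": -44.2, "ty": 26.2, "tz": 0, "twist": -0.99},
    {"tx": -44.2, "ty": 26.2, "tz": 3, "twist": -0.99},
    {"tx": -44.2, "ty": 26.2, "tz": 7, "twist": -0.99},
    {"tx": -44.2, "ty": 26.2, "tz": 10, "twist": -0.99},
    {"tx": -44.2, "ty": 26.2, "tz": 11, "twist": -0.99},
    {"tx": -44.2, "ty": 26.2, "tz": 11, "twist": -0.99}
  ],
  "claw": 1
}}

```text
t: 23.2
ee_pos: [551.4, -396.0, 85.5]
tool_rot: [[-0.794, 0.608, -0.004], [0.608, 0.794, 0.004], [0.006, 0.0, -1.0]]
contact_force: [-0.1, -0.0, 0.1]
finger_gap: 94.3
```

```bash
python3 - <<'E'
from h import *
plan(553.5,-396,39,-.655)
b=vision.capture('scene')
cv2.imwrite('pics/s14.png',cv2.resize(b[180:330,70:220],None,fx=3.8,fy=3.8,interpolation=cv2.INTER_CUBIC))
E
```

```text
q6 target -1.54
pos [ 551.4 -396.    85.5] yaw 2.488 gap 94.3 t 23.2 F [-0.1 -0.   0.1] q6 -1.62
tx -0.19 ty 0.13 tz 4.65 twist 0.001 dist mm 47.0
```

View pics/s14.png

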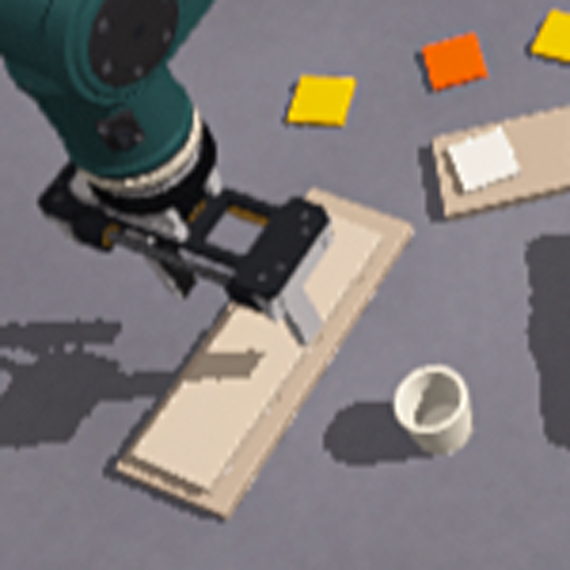

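Call:
{"name": "carry_out", "arguments": {
  "increments": [
    {"tx": -0.1, "ty": 0.05, "tz": 2, "twist": 0},
    {"tx": -0.1, "ty": 0.05, "tz": 3.2, "twist": 0},
    {"tx": -0.1, "ty": 0.05, "tz": 4, "twist": 0},
    {"tx": -0.1, "ty": 0.05, "tz": 4.4, "twist": 0},
    {"tx": -0.1, "ty": 0.05, "tz": 4.4, "twist": 0},
    {"tx": -0.1, "ty": 0.05, "tz": 4.4, "twist": 0}
  ]
}}

```text
t: 23.85
ee_pos: [553.9, -396.3, 46.0]
tool_rot: [[-0.794, 0.607, 0.001], [0.607, 0.794, -0.001], [-0.001, -0.0, -1.0]]
contact_force: [1.1, -0.9, -0.0]
finger_gap: 93.8
```

```bash
python3 - <<'E'
from h import *
plan(553.5,-396,39,-.655)
b=vision.capture('scene')
cv2.imwrite('pics/s15.png',cv2.resize(b[180:330,70:220],None,fx=3.8,fy=3.8,interpolation=cv2.INTER_CUBIC))
E
```

```text
q6 target -1.54
pos [ 553.9 -396.3   46. ] yaw 2.489 gap 93.8 t 23.9 F [ 1.1 -0.9 -0. ] q6 -1.62
tx 0.05 ty 0.00 tz 0.70 twist 0.002 dist mm 7.0
```

View pics/s15.png

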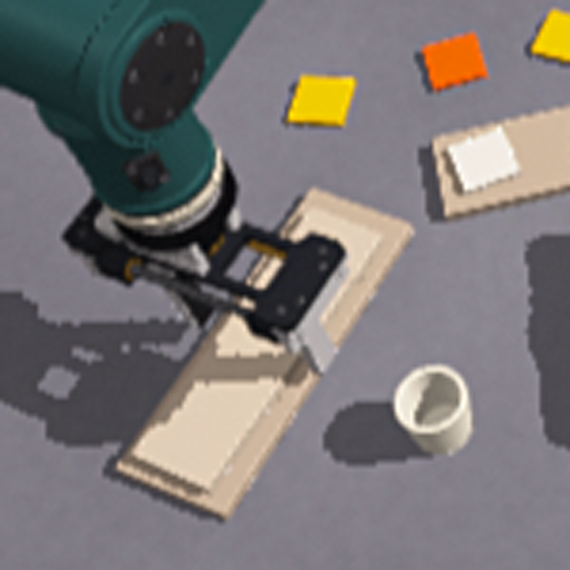

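Call:
{"name": "carry_out", "arguments": {
  "increments": [
    {"tx": 0, "ty": 0, "tz": 0.4, "twist": 0},
    {"tx": 0, "ty": 0, "tz": 0.65, "twist": 0},
    {"tx": 0, "ty": 0, "tz": 0.65, "twist": 0},
    {"tx": 0, "ty": 0, "tz": 0.65, "twist": 0}
  ]
}}

```text
t: 24.3
ee_pos: [553.5, -396.0, 38.5]
tool_rot: [[-0.794, 0.607, -0.0], [0.607, 0.794, 0.0], [0.0, 0.0, -1.0]]
contact_force: [1.0, -0.7, -0.4]
finger_gap: 93.9
```

Call:
{"name": "carry_out", "arguments": {
  "increments": [
    {"tx": 0, "ty": 0, "tz": 0, "twist": 0},
    {"tx": 0, "ty": 0, "tz": 0, "twist": 0},
    {"tx": 0, "ty": 0, "tz": 0, "twist": 0},
    {"tx": 0, "ty": 0, "tz": 0, "twist": 0},
    {"tx": 0, "ty": 0, "tz": 0, "twist": 0},
    {"tx": 0, "ty": 0, "tz": 0, "twist": 0},
    {"tx": 0, "ty": 0, "tz": 0, "twist": 0}
  ],
  "claw": -1,
  "newtons": 35
}}

```text
t: 25.0
ee_pos: [553.6, -396.1, 38.8]
tool_rot: [[-0.794, 0.607, 0.0], [0.607, 0.794, -0.0], [-0.0, -0.0, -1.0]]
contact_force: [0.2, -0.7, 0.4]
finger_gap: 63.7
```

The bar is held with a 63.7 mm gap. Lifting it.

Call:
{"name": "carry_out", "arguments": {
  "increments": [
    {"tx": 0, "ty": 0, "tz": -1, "twist": 0},
    {"tx": 0, "ty": 0, "tz": -3, "twist": 0},
    {"tx": 0, "ty": 0, "tz": -6, "twist": 0},
    {"tx": 0, "ty": 0, "tz": -9, "twist": 0},
    {"tx": 0, "ty": 0, "tz": -12.5, "twist": 0},
    {"tx": 0, "ty": 0, "tz": -12.5, "twist": 0},
    {"tx": 0, "ty": 0, "tz": -12.5, "twist": 0}
  ]
}}

```text
t: 25.7
ee_pos: [553.7, -396.1, 163.9]
tool_rot: [[-0.794, 0.607, 0.001], [0.607, 0.794, -0.001], [-0.001, -0.0, -1.0]]
contact_force: [-0.7, 1.0, -3.7]
finger_gap: 64.0
```

```bash
python3 - <<'E'
from h import *
plan(617.4,-22.4,163,1.499)
b=vision.capture('scene')
cv2.imwrite('pics/s16.png',cv2.resize(b[150:330,70:250],None,fx=3.3,fy=3.3,interpolation=cv2.INTER_CUBIC))
t=vision.capture('top')
cv2.imwrite('pics/t16.png',t)
E
```

```text
q6 target 0.04
pos [ 553.7 -396.1  163.9] yaw 2.489 gap 64.0 t 25.7 F [-0.7  1.  -3.7] q6 -1.62
tx 17.64 ty 33.56 tz 0.07 twist 0.990 dist mm 379.0
```

View pics/s16.png

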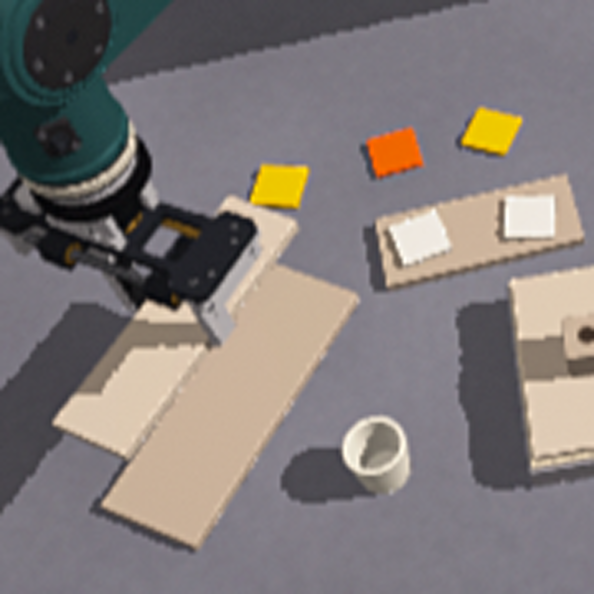

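View pics/t16.png

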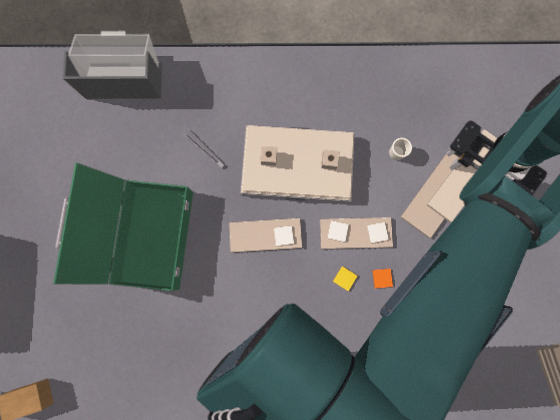

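The bar hangs level. Moving it over the props, at a gentle speed.

Call:
{"name": "carry_out", "arguments": {
  "increments": [
    {"tx": 1, "ty": 2, "tz": 0, "twist": 0.07},
    {"tx": 2.5, "ty": 4.5, "tz": 0, "twist": 0.15},
    {"tx": 4, "ty": 7.5, "tz": 0, "twist": 0.23},
    {"tx": 5.5, "ty": 10.5, "tz": 0, "twist": 0.31},
    {"tx": 7, "ty": 13.5, "tz": 0, "twist": 0.4},
    {"tx": 8.5, "ty": 16.5, "tz": 0, "twist": 0.49},
    {"tx": 10, "ty": 19.5, "tz": 0, "twist": 0.58},
    {"tx": 12, "ty": 22.5, "tz": 0, "twist": 0.67},
    {"tx": 13.5, "ty": 25.5, "tz": 0, "twist": 0.75},
    {"tx": 15, "ty": 28.5, "tz": 0, "twist": 0.83},
    {"tx": 16.2, "ty": 31, "tz": 0, "twist": 0.9},
    {"tx": 17, "ty": 32.5, "tz": 0, "twist": 0.96},
    {"tx": 17.6, "ty": 33.6, "tz": 0, "twist": 0.99},
    {"tx": 17.6, "ty": 33.6, "tz": 0, "twist": 0.99},
    {"tx": 17.6, "ty": 33.6, "tz": 0, "twist": 0.99},
    {"tx": 17.6, "ty": 33.6, "tz": 0, "twist": 0.99}
  ]
}}

```text
t: 27.4
ee_pos: [617.2, -23.1, 162.4]
tool_rot: [[0.072, 0.997, -0.002], [0.997, -0.072, -0.0], [-0.0, -0.002, -1.0]]
contact_force: [-0.8, -0.4, -3.9]
finger_gap: 63.3
```

```bash
python3 - <<'E'
from h import *
plan(617.4,-22.4,108,1.499)
b=vision.capture('scene')
cv2.imwrite('pics/s17.png',cv2.resize(b[120:310,200:360],None,fx=3.1,fy=3.1,interpolation=cv2.INTER_CUBIC))
t=vision.capture('top')
cv2.imwrite('pics/t17.png',cv2.resize(t[110:260,220:420],None,fx=3.8,fy=3.8,interpolation=cv2.INTER_CUBIC))
E
```

```text
q6 target 0.04
pos [617.2 -23.1 162.4] yaw 1.498 gap 63.3 t 27.4 F [-0.8 -0.4 -3.9] q6 -0.06
tx 0.07 ty 0.02 tz 5.44 twist -0.001 dist mm 54.0
```

View pics/s17.png

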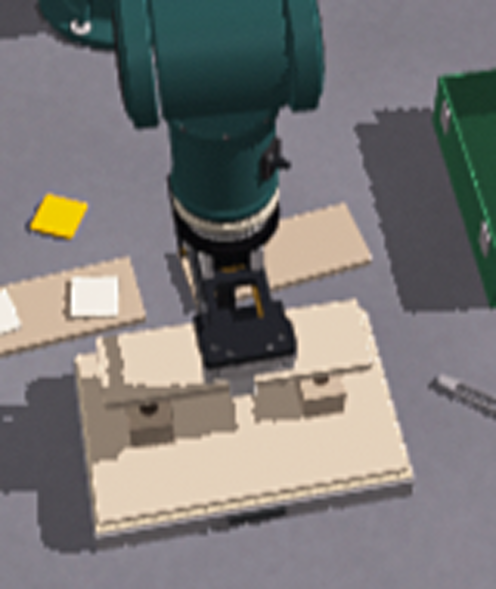

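View pics/t17.png

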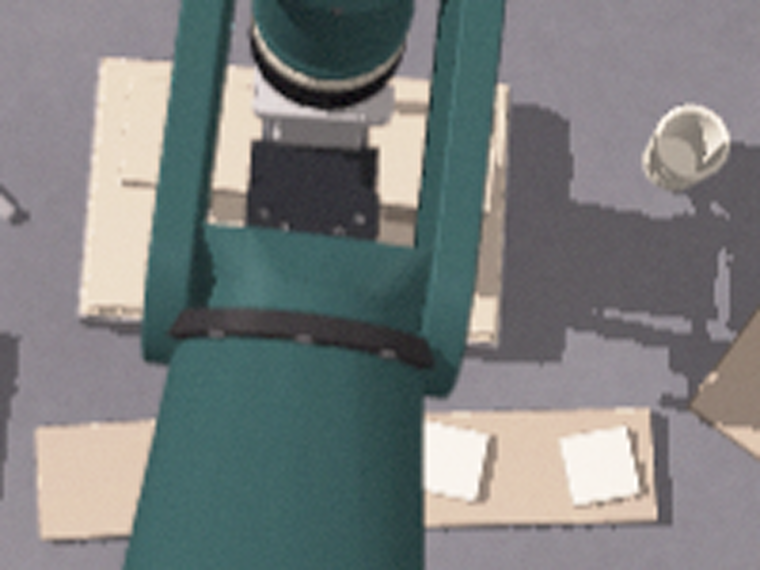

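Aligned. I lower to TCP z of about 107.

Call:
{"name": "carry_out", "arguments": {
  "increments": [
    {"tx": 0.07, "ty": 0, "tz": 1.5, "twist": 0},
    {"tx": 0.07, "ty": 0, "tz": 3, "twist": 0},
    {"tx": 0.07, "ty": 0, "tz": 4.2, "twist": 0},
    {"tx": 0.07, "ty": 0, "tz": 4.8, "twist": 0},
    {"tx": 0.07, "ty": 0, "tz": 5.2, "twist": 0},
    {"tx": 0.07, "ty": 0, "tz": 5.4, "twist": 0},
    {"tx": 0.07, "ty": 0, "tz": 5.5, "twist": 0},
    {"tx": 0.07, "ty": 0, "tz": 5.5, "twist": 0},
    {"tx": 0.07, "ty": 0, "tz": 5.5, "twist": 0}
  ]
}}

```text
t: 28.4
ee_pos: [618.3, -21.6, 109.4]
tool_rot: [[0.072, 0.997, 0.001], [0.997, -0.072, -0.0], [-0.0, 0.001, -1.0]]
contact_force: [-0.5, 0.5, -2.3]
finger_gap: 63.6
```

Call:
{"name": "carry_out", "arguments": {
  "increments": [
    {"tx": 0, "ty": 0, "tz": 0.1, "twist": 0},
    {"tx": 0, "ty": 0, "tz": 0.1, "twist": 0},
    {"tx": 0, "ty": 0, "tz": 0.1, "twist": 0}
  ]
}}

```text
t: 28.7
ee_pos: [617.9, -21.6, 107.7]
tool_rot: [[0.072, 0.997, 0.0], [0.997, -0.072, -0.0], [-0.0, 0.0, -1.0]]
contact_force: [0.5, -0.0, -3.0]
finger_gap: 63.8
```

```bash
python3 - <<'E'
from h import *
plan(617.4,-22.4,107,1.499)
b=vision.capture('scene')
cv2.imwrite('pics/s18.png',cv2.resize(b[160:310,200:360],None,fx=4,fy=4,interpolation=cv2.INTER_CUBIC))
E
```

```text
q6 target 0.04
pos [617.9 -21.6 107.7] yaw 1.499 gap 63.8 t 28.7 F [ 0.5 -0.  -3. ] q6 -0.05
tx -0.09 ty -0.04 tz 0.07 twist -0.000 dist mm 1.0
```

View pics/s18.png

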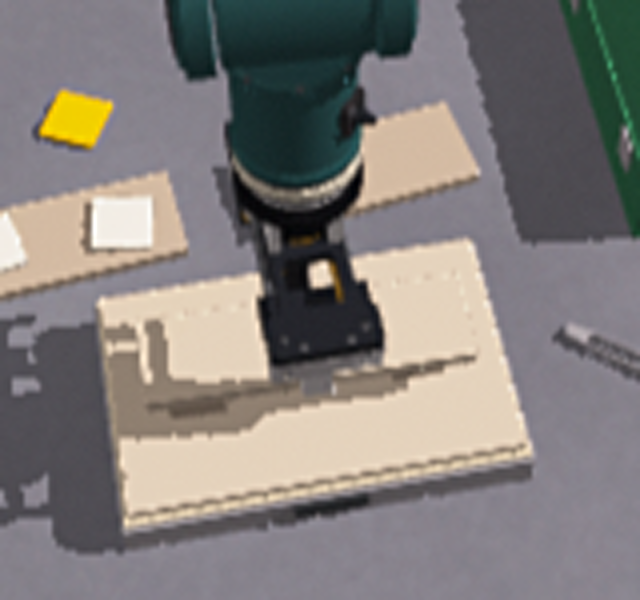

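Call:
{"name": "carry_out", "arguments": {
  "increments": [
    {"tx": 0, "ty": 0, "tz": 0.1, "twist": 0},
    {"tx": 0, "ty": 0, "tz": 0.1, "twist": 0},
    {"tx": 0, "ty": 0, "tz": 0.1, "twist": 0}
  ]
}}

```text
t: 29.05
ee_pos: [618.0, -21.6, 106.8]
tool_rot: [[0.072, 0.997, 0.0], [0.997, -0.072, -0.0], [-0.0, 0.0, -1.0]]
contact_force: [-0.7, -0.7, -2.5]
finger_gap: 63.2
```

Call:
{"name": "carry_out", "arguments": {
  "increments": [
    {"tx": 0, "ty": 0, "tz": 0.05, "twist": 0},
    {"tx": 0, "ty": 0, "tz": 0.05, "twist": 0},
    {"tx": 0, "ty": 0, "tz": 0.05, "twist": 0},
    {"tx": 0, "ty": 0, "tz": 0.05, "twist": 0},
    {"tx": 0, "ty": 0, "tz": 0.05, "twist": 0}
  ],
  "claw": 0.75
}}

```text
t: 29.55
ee_pos: [618.0, -21.6, 106.4]
tool_rot: [[0.072, 0.997, 0.0], [0.997, -0.072, -0.0], [-0.0, 0.0, -1.0]]
contact_force: [0.5, 0.6, 0.0]
finger_gap: 82.5
```

Call:
{"name": "carry_out", "arguments": {
  "increments": [
    {"tx": 0, "ty": 0, "tz": -2, "twist": 0},
    {"tx": 0, "ty": 0, "tz": -5, "twist": 0},
    {"tx": 0, "ty": 0, "tz": -9, "twist": 0},
    {"tx": 0, "ty": 0, "tz": -9, "twist": 0},
    {"tx": 8, "ty": -16, "tz": -9, "twist": 0},
    {"tx": 14, "ty": -30, "tz": -9, "twist": 0},
    {"tx": 14, "ty": -33, "tz": -9, "twist": 0},
    {"tx": 14, "ty": -33, "tz": -9, "twist": 0},
    {"tx": 14, "ty": -33, "tz": -9, "twist": 0},
    {"tx": 14, "ty": -33, "tz": -9, "twist": 0},
    {"tx": 14, "ty": -33, "tz": -9, "twist": 0},
    {"tx": 14, "ty": -33, "tz": -9, "twist": 0},
    {"tx": 14, "ty": -33, "tz": -9, "twist": 0}
  ]
}}

```text
t: 30.85
ee_pos: [298.1, 142.2, 196.1]
tool_rot: [[0.069, 0.998, 0.002], [0.998, -0.069, 0.0], [0.0, 0.002, -1.0]]
contact_force: [0.6, -1.2, 0.2]
finger_gap: 82.2
```

```bash
python3 - <<'E'
from h import *
plan(0,0,0)
b=vision.capture('scene');t=vision.capture('top')
cv2.imwrite('pics/scene19.png',b);cv2.imwrite('pics/top19.png',t)
cv2.imwrite('pics/s19.png',cv2.resize(b[170:310,150:360],None,fx=3.6,fy=3.6,interpolation=cv2.INTER_CUBIC))
cv2.imwrite('pics/t19.png',cv2.resize(t[110:300,220:420],None,fx=3,fy=3,interpolation=cv2.INTER_CUBIC))
E
```

```text
pos [298.1 142.2 196.1] yaw 1.501 gap 82.2 t 30.9 F [ 0.6 -1.2  0.2] q6 0.34
tx -16.26 ty -28.79 tz 19.55 twist 0.000 dist mm 384.0
```

View pics/s19.png

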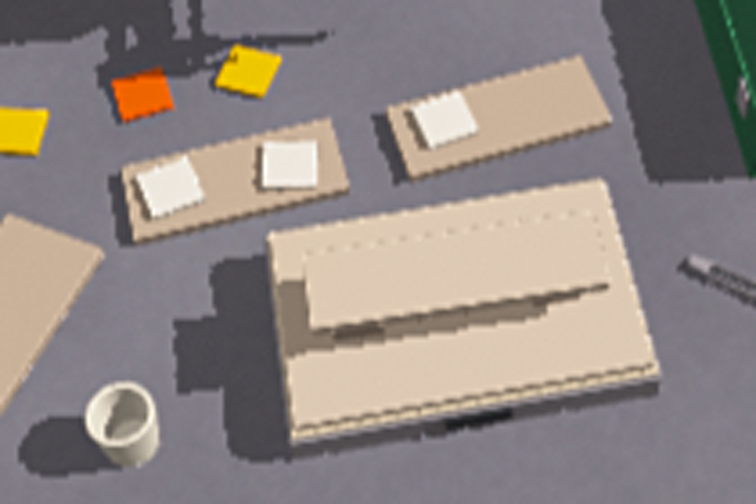

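View pics/t19.png

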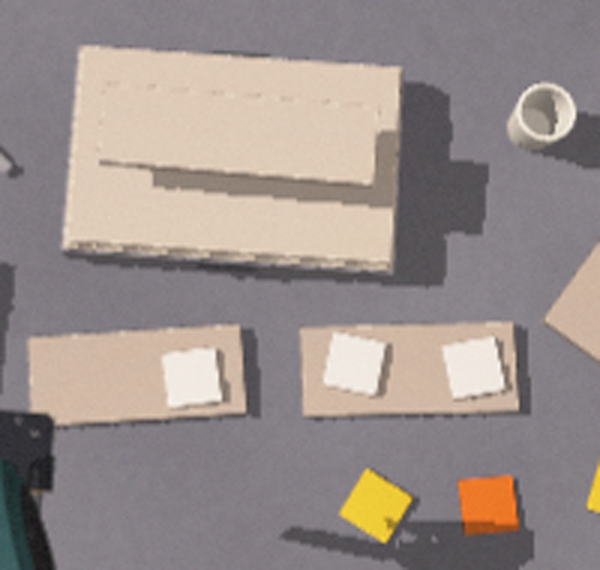

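The bar lies level across both props. Next I measure the bar's pose and the tiles.

```bash
cat >> h.py <<'E'
def tiles():
    t=vision.capture('top')
    for r in rect('top',white(t),19,150):
        if 30<r[3]<60: print('tile',r[0],r[1:5],'yaw',round(float((r[5]+np.pi/4)%(np.pi/2)-np.pi/4),3))
    return t
E
python3 - <<'E'
from h import *
f=lambda x,y:(220+x/3-.33,110+y/3-.33)
P=onz('top',[f(103,83),f(380,106),f(374,184),f(100,161)],92);print(P.round(1),P.mean(0).round(1))
d=P[0]-P[1]+P[3]-P[2];print(np.arctan2(d[1],d[0]),np.linalg.norm(d)/2,np.linalg.norm(P[0]-P[3]))
g=lambda x,y:(150+x/3.6-.4,170+y/3.6-.4)
P=onz('scene',[g(302,252),g(600,212),g(606,287),g(310,332)],92)-[5,1,0];print(P.round(1),P.mean(0).round(1))
tiles()
plan(430,15.5,120,1.70)
E
```

```text
[[ 660.9   85.4   92. ]
 [ 640.3 -136.    92. ]
 [ 576.6 -129.3   92. ]
 [ 596.8   87.7   92. ]] [618.6 -23.   92. ]
1.4780400243639198 220.16219378032136 64.21488088731788
[[ 571.9 -127.9   92. ]
 [ 597.7   95.1   92. ]
 [ 660.6   79.4   92. ]
 [ 639.2 -135.4   92. ]] [617.4 -22.2  92. ]
tile [283. 235.] (431.0, 15.9, 44.3, 43.6) yaw 0.136
tile [377. 232.] (437.7, -219.2, 44.6, 43.7) yaw 0.204
tile [338. 231.] (441.3, -119.8, 45.1, 43.6) yaw -0.22
q6 target -0.09
pos [299.9 141.4 196. ] yaw 1.498 gap 82.1 t 31.0 F [-0.3 -0.8  0.4] q6 0.34
tx -11.60 ty 13.90 tz 7.61 twist -0.202 dist mm 196.0
```

Call:
{"name": "carry_out", "arguments": {
  "increments": [
    {"tx": -11.6, "ty": 13.9, "tz": 3, "twist": -0.2},
    {"tx": -11.6, "ty": 13.9, "tz": 6, "twist": -0.2},
    {"tx": -11.6, "ty": 13.9, "tz": 9, "twist": -0.2},
    {"tx": -11.6, "ty": 13.9, "tz": 11.5, "twist": -0.2},
    {"tx": -11.6, "ty": 13.9, "tz": 11.5, "twist": -0.2},
    {"tx": -11.6, "ty": 13.9, "tz": 11.5, "twist": -0.2},
    {"tx": -11.6, "ty": 13.9, "tz": 11.5, "twist": -0.2},
    {"tx": -11.6, "ty": 13.9, "tz": 11.5, "twist": -0.2}
  ],
  "claw": 0.35
}}

```text
t: 31.8
ee_pos: [429.9, 16.1, 82.3]
tool_rot: [[-0.127, 0.992, 0.002], [0.992, 0.127, -0.0], [-0.0, 0.002, -1.0]]
contact_force: [-0.1, -0.1, 0.4]
finger_gap: 63.7
```

```bash
python3 - <<'E'
from h import *
plan(430.5,16,39,1.70)
E
```

```text
q6 target -0.09
pos [429.9  16.1  82.3] yaw 1.699 gap 63.7 t 31.8 F [-0.1 -0.1  0.4] q6 -0.22
tx -0.02 ty 0.05 tz 4.33 twist -0.001 dist mm 43.0
```

Call:
{"name": "carry_out", "arguments": {
  "increments": [
    {"tx": 0, "ty": 0, "tz": 2, "twist": 0},
    {"tx": 0, "ty": 0, "tz": 3, "twist": 0},
    {"tx": 0, "ty": 0, "tz": 3.6, "twist": 0},
    {"tx": 0, "ty": 0, "tz": 3.9, "twist": 0},
    {"tx": 0, "ty": 0, "tz": 4, "twist": 0},
    {"tx": 0, "ty": 0, "tz": 4, "twist": 0},
    {"tx": 0, "ty": 0, "tz": 4, "twist": 0}
  ]
}}

```text
t: 32.5
ee_pos: [429.5, 16.1, 41.7]
tool_rot: [[-0.128, 0.992, 0.001], [0.992, 0.128, -0.0], [-0.0, 0.001, -1.0]]
contact_force: [-0.5, -0.5, -0.3]
finger_gap: 63.7
```

```bash
python3 - <<'E'
from h import *
for i in range(3): plan(430.5,16,38.5,1.70)
b=vision.capture('scene')
cv2.imwrite('pics/s20.png',cv2.resize(b[120:260,200:360],None,fx=4,fy=4,interpolation=cv2.INTER_CUBIC))
E
```

```text
q6 target -0.09
pos [429.5  16.1  41.7] yaw 1.699 gap 63.7 t 32.5 F [-0.5 -0.5 -0.3] q6 -0.22
tx -0.02 ty 0.10 tz 0.32 twist -0.001 dist mm 3.0
q6 target -0.09
pos [429.5  16.1  41.7] yaw 1.699 gap 63.7 t 32.5 F [-0.5 -0.5 -0.3] q6 -0.22
tx -0.02 ty 0.10 tz 0.32 twist -0.001 dist mm 3.0
q6 target -0.09
pos [429.5  16.1  41.7] yaw 1.699 gap 63.7 t 32.5 F [-0.5 -0.5 -0.3] q6 -0.22
tx -0.02 ty 0.10 tz 0.32 twist -0.001 dist mm 3.0
```

View pics/s20.png

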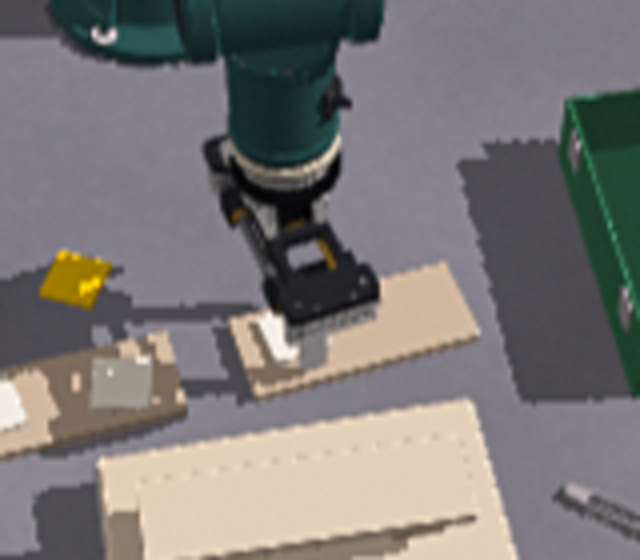

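```bash
python3 - <<'E'
from h import *
p=proj('scene',[[435.5,17,19],[452+5,16+4+1,19],[413,14,19],[429.5+32+5,16+4,17]]); print((p-[200,120])*4)
b=cv2.imread('pics/scene19.png'); print(rect('scene',white(b),19,100))
E
```

```text
[[293.66937114 332.17884737]
 [305.88679517 353.08067003]
 [282.61565167 310.37715141]
 [307.86144077 364.79154812]]
[(array([496., 311.]), 919.3, 478.5, 73.7, 14.0, np.float64(1.567)), (array([476., 291.]), 860.9, 461.2, 147.8, 64.0, np.float64(-1.569)), (array([197., 222.]), 438.9, -218.0, 46.1, 43.2, np.float64(0.168)), (array([230., 215.]), 443.2, -119.3, 46.3, 42.2, np.float64(-0.2)), (array([273., 203.]), 433.8, 16.6, 43.8, 43.4, np.float64(-1.434))]
```

Call:
{"name": "carry_out", "arguments": {
  "increments": [
    {"tx": 0, "ty": 0.05, "tz": 0.2, "twist": 0},
    {"tx": 0, "ty": 0.05, "tz": 0.3, "twist": 0},
    {"tx": 0, "ty": 0.05, "tz": 0.3, "twist": 0}
  ]
}}

```text
t: 32.85
ee_pos: [429.5, 16.2, 37.9]
tool_rot: [[-0.128, 0.992, -0.0], [0.992, 0.128, -0.0], [0.0, -0.0, -1.0]]
contact_force: [-0.1, 1.0, -0.8]
finger_gap: 63.4
```

Call:
{"name": "carry_out", "arguments": {
  "increments": [
    {"tx": 0, "ty": 0, "tz": 0, "twist": 0},
    {"tx": 0, "ty": 0, "tz": 0, "twist": 0},
    {"tx": 0, "ty": 0, "tz": 0, "twist": 0},
    {"tx": 0, "ty": 0, "tz": 0, "twist": 0},
    {"tx": 0, "ty": 0, "tz": 0, "twist": 0},
    {"tx": 0, "ty": 0, "tz": 0, "twist": 0}
  ],
  "claw": -1,
  "newtons": 12
}}

```text
t: 33.45
ee_pos: [429.6, 16.2, 38.2]
tool_rot: [[-0.128, 0.992, 0.0], [0.992, 0.128, -0.0], [-0.0, 0.0, -1.0]]
contact_force: [0.0, 0.2, 0.1]
finger_gap: 44.8
```

Call:
{"name": "carry_out", "arguments": {
  "increments": [
    {"tx": 0, "ty": 0, "tz": -1, "twist": 0},
    {"tx": 0, "ty": 0, "tz": -4, "twist": 0},
    {"tx": 0, "ty": 0, "tz": -8, "twist": 0},
    {"tx": 0, "ty": 0, "tz": -12, "twist": 0},
    {"tx": 0, "ty": 0, "tz": -12, "twist": 0},
    {"tx": 0, "ty": 0, "tz": -12, "twist": 0}
  ]
}}

```text
t: 34.05
ee_pos: [430.3, 16.1, 159.9]
tool_rot: [[-0.128, 0.992, 0.003], [0.992, 0.128, -0.0], [-0.001, 0.003, -1.0]]
contact_force: [-0.3, -0.7, -1.5]
finger_gap: 44.5
```

```bash
python3 - <<'E'
from h import *
u=np.array([np.cos(1.499),np.sin(1.499)]);c=np.array([618,-22.3])
for k in(60,0,-60): print(k,(c+k*u).round(1))
p=c+60*u
plan(p[0],p[1],160,1.499)
b=vision.capture('scene')
cv2.imwrite('pics/s21.png',cv2.resize(b[100:260,200:360],None,fx=3.6,fy=3.6,interpolation=cv2.INTER_CUBIC))
E
```

```text
60 [622.3  37.5]
0 [618.  -22.3]
-60 [613.7 -82.1]
q6 target 0.13
pos [430.3  16.1 159.9] yaw 1.699 gap 44.5 t 34.0 F [-0.3 -0.7 -1.5] q6 -0.22
tx -0.33 ty 19.31 tz 0.05 twist 0.200 dist mm 193.0
```

View pics/s21.png

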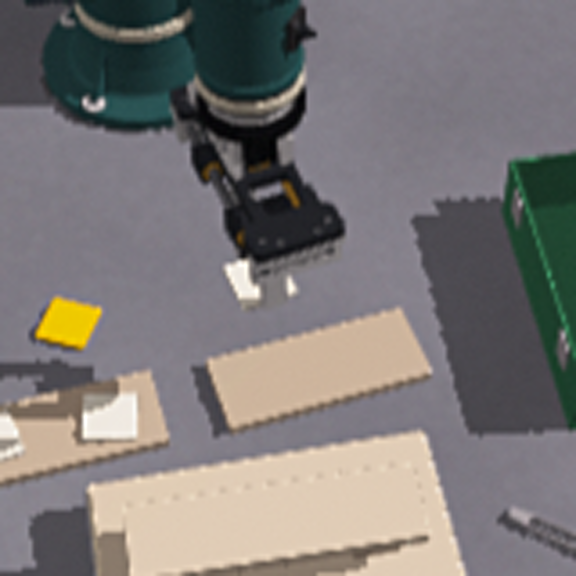

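The tile is held with a 44.5 mm gap. Going to bar position +60.

Call:
{"name": "carry_out", "arguments": {
  "increments": [
    {"tx": -0.1, "ty": 2.5, "tz": 0, "twist": 0.05},
    {"tx": -0.2, "ty": 6, "tz": 0, "twist": 0.1},
    {"tx": -0.3, "ty": 10, "tz": 0, "twist": 0.15},
    {"tx": -0.3, "ty": 14, "tz": 0, "twist": 0.2},
    {"tx": -0.3, "ty": 17.5, "tz": 0, "twist": 0.2},
    {"tx": -0.3, "ty": 19.3, "tz": 1, "twist": 0.2},
    {"tx": -0.3, "ty": 19.3, "tz": 2, "twist": 0.2},
    {"tx": -0.3, "ty": 19.3, "tz": 3, "twist": 0.2},
    {"tx": -0.3, "ty": 19.3, "tz": 3.3, "twist": 0.2},
    {"tx": -0.3, "ty": 19.3, "tz": 3.3, "twist": 0.2},
    {"tx": -0.3, "ty": 19.3, "tz": 3.3, "twist": 0.2}
  ]
}}

```text
t: 35.2
ee_pos: [620.9, 37.8, 125.8]
tool_rot: [[0.072, 0.997, 0.001], [0.997, -0.072, -0.0], [-0.0, 0.001, -1.0]]
contact_force: [-0.2, 0.2, 0.1]
finger_gap: 44.7
```

```bash
python3 - <<'E'
from h import *
plan(622.3,37.5,118.5,1.499)
E
```

```text
q6 target 0.13
pos [620.9  37.8 125.8] yaw 1.499 gap 44.7 t 35.2 F [-0.2  0.2  0.1] q6 0.04
tx -0.01 ty 0.14 tz 0.73 twist -0.000 dist mm 7.0
```

Call:
{"name": "carry_out", "arguments": {
  "increments": [
    {"tx": 0, "ty": 0.1, "tz": 0.3, "twist": 0},
    {"tx": 0, "ty": 0.1, "tz": 0.5, "twist": 0},
    {"tx": 0, "ty": 0.1, "tz": 0.6, "twist": 0},
    {"tx": 0, "ty": 0.1, "tz": 0.6, "twist": 0},
    {"tx": 0, "ty": 0.1, "tz": 0.6, "twist": 0}
  ]
}}

```text
t: 35.7
ee_pos: [622.4, 37.8, 119.2]
tool_rot: [[0.072, 0.997, 0.0], [0.997, -0.072, -0.0], [-0.0, 0.0, -1.0]]
contact_force: [-0.0, -0.2, -0.4]
finger_gap: 44.7
```

Call:
{"name": "carry_out", "arguments": {
  "increments": [
    {"tx": 0, "ty": 0, "tz": 0.07, "twist": 0},
    {"tx": 0, "ty": 0, "tz": 0.07, "twist": 0},
    {"tx": 0, "ty": 0, "tz": 0.07, "twist": 0}
  ]
}}

```text
t: 36.0
ee_pos: [622.4, 37.8, 118.5]
tool_rot: [[0.072, 0.997, 0.0], [0.997, -0.072, -0.0], [-0.0, 0.0, -1.0]]
contact_force: [-0.2, 0.1, -0.1]
finger_gap: 45.0
```

Call:
{"name": "carry_out", "arguments": {
  "increments": [
    {"tx": 0, "ty": 0, "tz": 0, "twist": 0},
    {"tx": 0, "ty": 0, "tz": 0, "twist": 0},
    {"tx": 0, "ty": 0, "tz": 0, "twist": 0},
    {"tx": 0, "ty": 0, "tz": -1, "twist": 0},
    {"tx": 0, "ty": 0, "tz": -4, "twist": 0},
    {"tx": 0, "ty": 0, "tz": -6, "twist": 0},
    {"tx": 0, "ty": -8, "tz": -6, "twist": 0},
    {"tx": 10, "ty": -20, "tz": -6, "twist": 0},
    {"tx": 10, "ty": -32, "tz": -6, "twist": 0},
    {"tx": 10, "ty": -32, "tz": -6, "twist": 0},
    {"tx": 10, "ty": -32, "tz": -6, "twist": 0},
    {"tx": 10, "ty": -32, "tz": -6, "twist": 0},
    {"tx": 10, "ty": -32, "tz": -6, "twist": 0}
  ],
  "claw": 0.25
}}

```text
t: 37.3
ee_pos: [308.3, 161.1, 179.4]
tool_rot: [[0.072, 0.997, 0.002], [0.997, -0.072, 0.001], [0.001, 0.001, -1.0]]
contact_force: [0.6, 1.4, 0.7]
finger_gap: 58.5
```

```bash
python3 - <<'E'
from h import *
t=tiles(); b=vision.capture('scene')
print('bar tile',rect('top',white(t),99,150))
cv2.imwrite('pics/s22.png',cv2.resize(b[170:310,150:360],None,fx=3.6,fy=3.6,interpolation=cv2.INTER_CUBIC))
cv2.imwrite('pics/t22.png',cv2.resize(t[110:300,220:420],None,fx=3,fy=3,interpolation=cv2.INTER_CUBIC))
plan(441,-119.8,80,np.pi/2-.22)
E
```

```text
tile [377. 232.] (437.8, -219.2, 44.2, 43.5) yaw 0.19
tile [338. 231.] (441.2, -120.0, 45.2, 44.1) yaw -0.226
tile [274. 151.] (646.3, 38.4, 48.7, 47.6) yaw -0.075
bar tile [(array([377., 232.]), 430.6, -200.1, 40.8, 40.1, np.float64(-1.381)), (array([338., 231.]), 433.7, -108.6, 41.7, 40.6, np.float64(-0.226)), (array([274., 151.]), 623.0, 37.5, 44.9, 43.9, np.float64(-0.075))]
q6 target -0.05
pos [307.5 161.8 179.6] yaw 1.503 gap 58.5 t 37.4 F [ 0.4 -0.2 -1.1] q6 0.39
tx -27.21 ty 15.20 tz 9.94 twist 0.152 dist mm 327.0
```

View pics/s22.png

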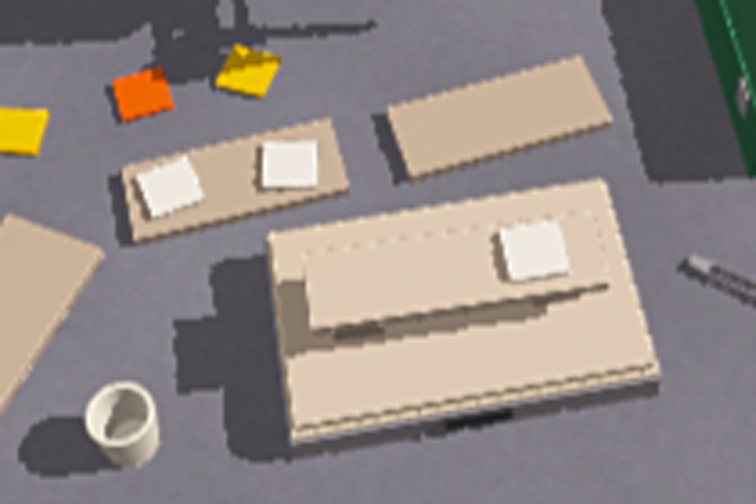

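View pics/t22.png

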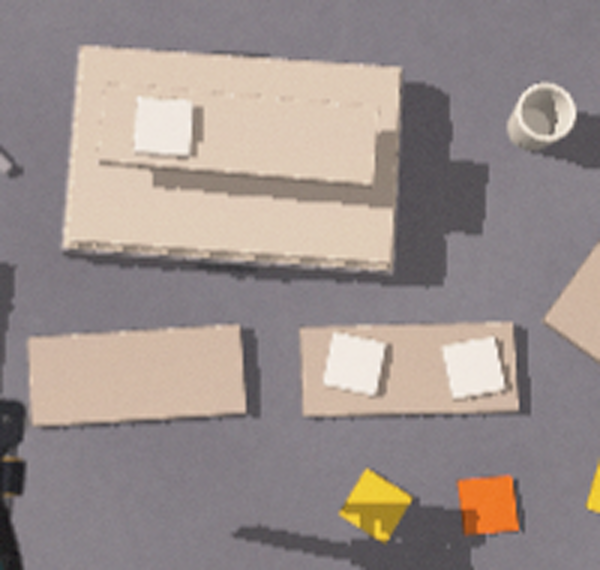

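Tile 1 lies well on the bar at (623,37.5). Next is tile B at (441,-120) with yaw -0.22.

Call:
{"name": "carry_out", "arguments": {
  "increments": [
    {"tx": -27.2, "ty": 15.2, "tz": 1, "twist": 0.15},
    {"tx": -27.2, "ty": 15.2, "tz": 2, "twist": 0.15},
    {"tx": -27.2, "ty": 15.2, "tz": 3, "twist": 0.15},
    {"tx": -27.2, "ty": 15.2, "tz": 4, "twist": 0.15},
    {"tx": -27.2, "ty": 15.2, "tz": 5, "twist": 0.15},
    {"tx": -27.2, "ty": 15.2, "tz": 6, "twist": 0.15},
    {"tx": -27.2, "ty": 15.2, "tz": 7, "twist": 0.15},
    {"tx": -27.2, "ty": 15.2, "tz": 8, "twist": 0.15},
    {"tx": -27.2, "ty": 15.2, "tz": 9.9, "twist": 0.15},
    {"tx": -27.2, "ty": 15.2, "tz": 9.9, "twist": 0.15},
    {"tx": -27.2, "ty": 15.2, "tz": 9.9, "twist": 0.15},
    {"tx": -27.2, "ty": 15.2, "tz": 9.9, "twist": 0.15}
  ],
  "claw": 0.35
}}

```text
t: 38.6
ee_pos: [443.2, -121.5, 80.9]
tool_rot: [[0.219, 0.976, 0.002], [0.976, -0.219, -0.001], [-0.0, 0.003, -1.0]]
contact_force: [0.4, -0.3, 0.1]
finger_gap: 63.3
```

```bash
python3 - <<'E'
from h import *
plan(440.5,-119.5,39,np.pi/2-.22)
b=vision.capture('scene')
print(rect('scene',white(b),19,100)[-3:])
E
```

```text
q6 target -0.04
pos [ 443.2 -121.5   80.9] yaw 1.35 gap 63.3 t 38.6 F [ 0.4 -0.3  0.1] q6 -0.17
tx 0.13 ty -0.32 tz 4.19 twist -0.001 dist mm 42.0
[(array([478., 292.]), 860.9, 461.8, 151.7, 64.0, np.float64(-1.569)), (array([298., 239.]), 578.3, 53.0, 49.3, 47.7, np.float64(-0.082)), (array([197., 221.]), 438.7, -218.5, 45.1, 44.1, np.float64(0.122))]
```

Call:
{"name": "carry_out", "arguments": {
  "increments": [
    {"tx": 0.1, "ty": -0.2, "tz": 2, "twist": 0},
    {"tx": 0.1, "ty": -0.2, "tz": 3, "twist": 0},
    {"tx": 0.1, "ty": -0.2, "tz": 3.6, "twist": 0},
    {"tx": 0.1, "ty": -0.2, "tz": 3.9, "twist": 0},
    {"tx": 0.1, "ty": -0.2, "tz": 3.9, "twist": 0},
    {"tx": 0.1, "ty": -0.2, "tz": 3.9, "twist": 0}
  ]
}}

```text
t: 39.25
ee_pos: [441.1, -120.5, 41.0]
tool_rot: [[0.22, 0.975, 0.001], [0.975, -0.22, -0.0], [-0.0, 0.001, -1.0]]
contact_force: [0.8, -0.5, 0.5]
finger_gap: 63.4
```

```bash
python3 - <<'E'
from h import *
b=vision.capture('scene')
cv2.imwrite('pics/s23.png',cv2.resize(b[120:260,140:300],None,fx=4,fy=4,interpolation=cv2.INTER_CUBIC))
plan(440.5,-119.5,38.3,np.pi/2-.22)
E
```

```text
q6 target -0.04
pos [ 441.2 -120.5   41.1] yaw 1.349 gap 63.5 t 39.3 F [-0.2 -1.  -0.2] q6 -0.17
tx 0.08 ty -0.09 tz 0.28 twist -0.002 dist mm 3.0
```

View pics/s23.png

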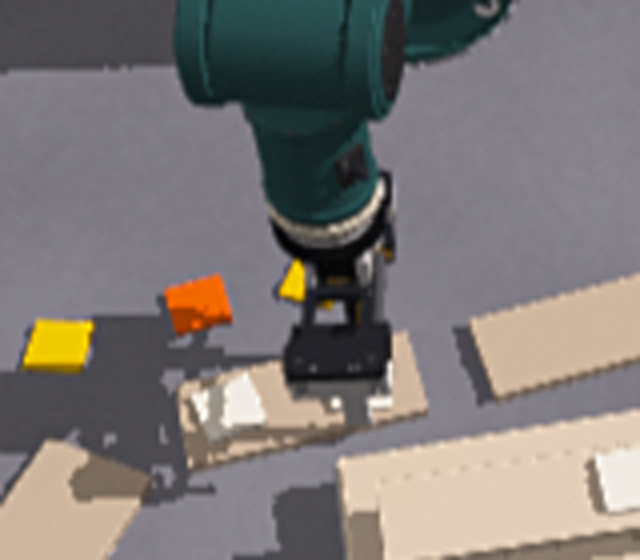

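Call:
{"name": "carry_out", "arguments": {
  "increments": [
    {"tx": 0.05, "ty": 0, "tz": 0.2, "twist": 0},
    {"tx": 0.05, "ty": 0, "tz": 0.28, "twist": 0},
    {"tx": 0.05, "ty": 0, "tz": 0.28, "twist": 0}
  ]
}}

```text
t: 39.6
ee_pos: [440.8, -119.8, 37.6]
tool_rot: [[0.22, 0.975, -0.0], [0.975, -0.22, -0.0], [-0.0, -0.0, -1.0]]
contact_force: [0.2, 0.4, -0.7]
finger_gap: 63.5
```

Call:
{"name": "carry_out", "arguments": {
  "increments": [
    {"tx": 0, "ty": 0, "tz": 0, "twist": 0},
    {"tx": 0, "ty": 0, "tz": 0, "twist": 0},
    {"tx": 0, "ty": 0, "tz": 0, "twist": 0},
    {"tx": 0, "ty": 0, "tz": 0, "twist": 0},
    {"tx": 0, "ty": 0, "tz": 0, "twist": 0},
    {"tx": 0, "ty": 0, "tz": 0, "twist": 0}
  ],
  "claw": -1,
  "newtons": 12
}}

```text
t: 40.2
ee_pos: [440.9, -119.8, 37.7]
tool_rot: [[0.22, 0.975, 0.0], [0.975, -0.22, -0.0], [-0.0, 0.0, -1.0]]
contact_force: [-0.2, 0.8, -0.2]
finger_gap: 44.9
```

Call:
{"name": "carry_out", "arguments": {
  "increments": [
    {"tx": 0, "ty": 0, "tz": -1, "twist": 0},
    {"tx": 0, "ty": 0, "tz": -4, "twist": 0},
    {"tx": 0, "ty": 0, "tz": -8, "twist": 0},
    {"tx": 0, "ty": 0, "tz": -12, "twist": 0},
    {"tx": 0, "ty": 0, "tz": -12, "twist": 0},
    {"tx": 0, "ty": 0, "tz": -12, "twist": 0}
  ]
}}

```text
t: 40.8
ee_pos: [441.5, -120.0, 159.4]
tool_rot: [[0.22, 0.975, 0.003], [0.975, -0.22, -0.001], [-0.001, 0.003, -1.0]]
contact_force: [-0.5, 0.8, -1.3]
finger_gap: 45.1
```

```bash
python3 - <<'E'
from h import *
b=vision.capture('scene')
cv2.imwrite('pics/s24.png',cv2.resize(b[120:260,140:320],None,fx=4,fy=4,interpolation=cv2.INTER_CUBIC))
plan(618,-22.3,127,1.499)
E
```

```text
q6 target 0.04
pos [ 440.6 -119.7  157.6] yaw 1.349 gap 44.5 t 40.9 F [ 0.4  0.4 -1.5] q6 -0.17
tx 13.41 ty 15.16 tz 3.06 twist -0.150 dist mm 205.0
```

View pics/s24.png

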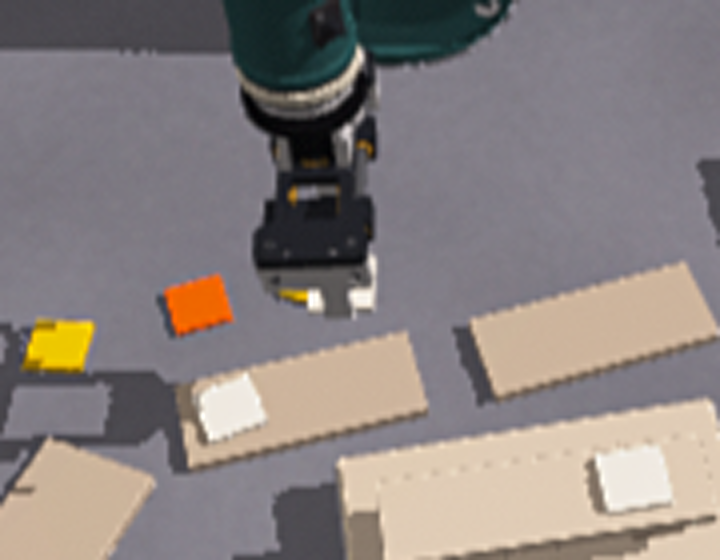

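Call:
{"name": "carry_out", "arguments": {
  "increments": [
    {"tx": 2, "ty": 2.5, "tz": 0, "twist": -0.05},
    {"tx": 5, "ty": 5.5, "tz": 0, "twist": -0.1},
    {"tx": 8, "ty": 9, "tz": 0, "twist": -0.15},
    {"tx": 11, "ty": 12.5, "tz": 0, "twist": -0.15},
    {"tx": 13, "ty": 14.8, "tz": 0, "twist": -0.15},
    {"tx": 13.4, "ty": 15.2, "tz": 1, "twist": -0.15},
    {"tx": 13.4, "ty": 15.2, "tz": 2, "twist": -0.15},
    {"tx": 13.4, "ty": 15.2, "tz": 3, "twist": -0.15},
    {"tx": 13.4, "ty": 15.2, "tz": 3.1, "twist": -0.15},
    {"tx": 13.4, "ty": 15.2, "tz": 3.1, "twist": -0.15},
    {"tx": 13.4, "ty": 15.2, "tz": 3.1, "twist": -0.15}
  ]
}}

```text
t: 41.95
ee_pos: [618.4, -23.2, 127.4]
tool_rot: [[0.073, 0.997, 0.001], [0.997, -0.073, -0.0], [-0.0, 0.001, -1.0]]
contact_force: [0.9, -0.1, -1.1]
finger_gap: 44.9
```

```bash
python3 - <<'E'
from h import *
plan(618,-22.3,118.3,1.499)
b=vision.capture('scene')
cv2.imwrite('pics/s25.png',cv2.resize(b[180:290,200:350],None,fx=5,fy=5,interpolation=cv2.INTER_CUBIC))
E
```

```text
q6 target 0.04
pos [618.4 -23.2 127.4] yaw 1.498 gap 44.9 t 42.0 F [ 0.9 -0.1 -1.1] q6 -0.06
tx 0.09 ty -0.04 tz 0.91 twist -0.001 dist mm 9.0
```

View pics/s25.png

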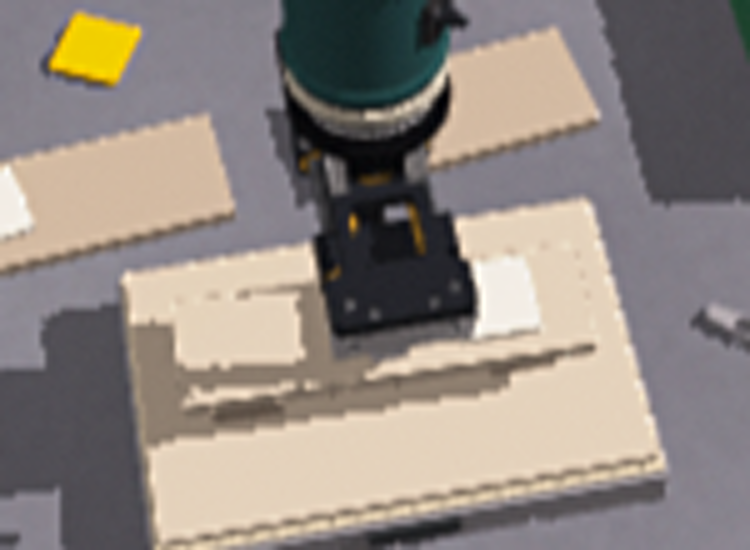

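Call:
{"name": "carry_out", "arguments": {
  "increments": [
    {"tx": 0.05, "ty": 0, "tz": 0.4, "twist": 0},
    {"tx": 0.05, "ty": 0, "tz": 0.6, "twist": 0},
    {"tx": 0.05, "ty": 0, "tz": 0.75, "twist": 0},
    {"tx": 0.05, "ty": 0, "tz": 0.75, "twist": 0},
    {"tx": 0.05, "ty": 0, "tz": 0.75, "twist": 0}
  ]
}}

```text
t: 42.5
ee_pos: [618.7, -22.0, 119.1]
tool_rot: [[0.072, 0.997, -0.0], [0.997, -0.072, -0.0], [-0.0, -0.0, -1.0]]
contact_force: [-0.4, 1.5, -0.3]
finger_gap: 45.0
```

Call:
{"name": "carry_out", "arguments": {
  "increments": [
    {"tx": 0, "ty": 0, "tz": 0.1, "twist": 0},
    {"tx": 0, "ty": 0, "tz": 0.1, "twist": 0},
    {"tx": 0, "ty": 0, "tz": 0.1, "twist": 0}
  ]
}}

```text
t: 42.8
ee_pos: [618.7, -22.0, 118.2]
tool_rot: [[0.072, 0.997, -0.0], [0.997, -0.072, -0.0], [-0.0, -0.0, -1.0]]
contact_force: [-0.2, -0.3, -0.1]
finger_gap: 44.8
```

Call:
{"name": "carry_out", "arguments": {
  "increments": [
    {"tx": 0, "ty": 0, "tz": 0, "twist": 0},
    {"tx": 0, "ty": 0, "tz": 0, "twist": 0},
    {"tx": 0, "ty": 0, "tz": 0, "twist": 0},
    {"tx": 0, "ty": 0, "tz": -1, "twist": 0},
    {"tx": 0, "ty": 0, "tz": -4, "twist": 0},
    {"tx": 0, "ty": 0, "tz": -6, "twist": 0},
    {"tx": 0, "ty": -8, "tz": -6, "twist": 0},
    {"tx": 10, "ty": -20, "tz": -6, "twist": 0},
    {"tx": 14, "ty": -32, "tz": -6, "twist": 0},
    {"tx": 14, "ty": -32, "tz": -6, "twist": 0},
    {"tx": 14, "ty": -32, "tz": -6, "twist": 0},
    {"tx": 14, "ty": -32, "tz": -6, "twist": 0},
    {"tx": 14, "ty": -32, "tz": -6, "twist": 0}
  ],
  "claw": 0.25
}}

```text
t: 44.1
ee_pos: [311.8, 139.0, 179.1]
tool_rot: [[0.073, 0.997, 0.002], [0.997, -0.073, 0.001], [0.001, 0.002, -1.0]]
contact_force: [0.5, 0.9, 0.1]
finger_gap: 58.5
```

```bash
python3 - <<'E'
from h import *
t=tiles(); b=vision.capture('scene')
print('bar tile',rect('top',white(t),99,150))
cv2.imwrite('pics/s26.png',cv2.resize(b[170:310,150:360],None,fx=3.6,fy=3.6,interpolation=cv2.INTER_CUBIC))
cv2.imwrite('pics/t26.png',cv2.resize(t[110:300,220:420],None,fx=3,fy=3,interpolation=cv2.INTER_CUBIC))
plan(437.5,-219,80,np.pi/2+.2)
E
```

```text
tile [377. 232.] (438.0, -219.0, 44.2, 43.3) yaw 0.173
tile [299. 153.] (642.5, -26.0, 47.8, 46.3) yaw -0.016
tile [274. 151.] (646.5, 38.5, 48.4, 47.8) yaw -0.075
bar tile [(array([377., 232.]), 430.8, -200.0, 40.8, 39.9, np.float64(-1.398)), (array([299., 153.]), 619.5, -21.9, 44.1, 42.7, np.float64(-0.016)), (array([274., 151.]), 623.1, 37.6, 44.6, 44.0, np.float64(-0.075))]
q6 target -0.66
pos [309.9 140.4 179.2] yaw 1.505 gap 58.4 t 44.2 F [ 0.8 -0.1 -0.3] q6 0.32
tx -35.04 ty 15.08 tz 9.87 twist -0.266 dist mm 394.0
```

View pics/s26.png

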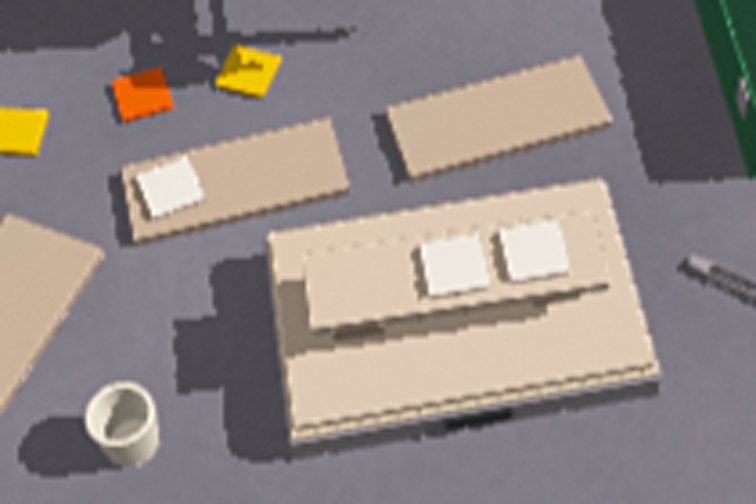

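View pics/t26.png

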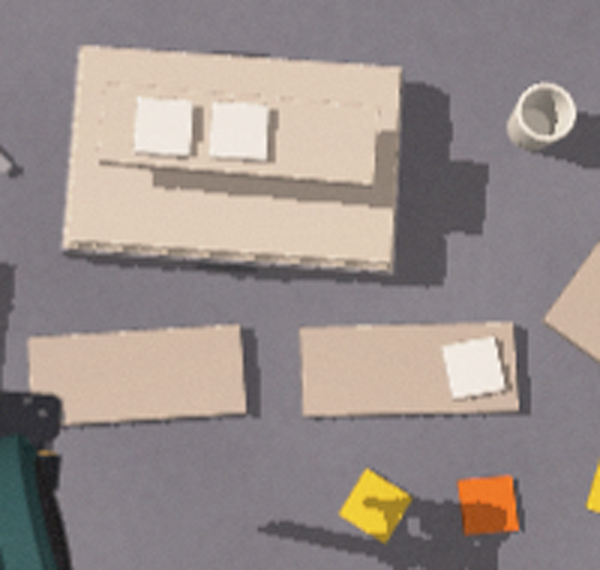

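Two tiles are in place, 60 mm apart. The third is at (437.5,-219).

Call:
{"name": "carry_out", "arguments": {
  "increments": [
    {"tx": -35, "ty": 15.1, "tz": 1, "twist": -0.27},
    {"tx": -35, "ty": 15.1, "tz": 2, "twist": -0.27},
    {"tx": -35, "ty": 15.1, "tz": 3, "twist": -0.27},
    {"tx": -35, "ty": 15.1, "tz": 4, "twist": -0.27},
    {"tx": -35, "ty": 15.1, "tz": 5, "twist": -0.27},
    {"tx": -35, "ty": 15.1, "tz": 6, "twist": -0.27},
    {"tx": -35, "ty": 15.1, "tz": 7, "twist": -0.27},
    {"tx": -35, "ty": 15.1, "tz": 8, "twist": -0.27},
    {"tx": -35, "ty": 15.1, "tz": 9, "twist": -0.27},
    {"tx": -35, "ty": 15.1, "tz": 9.9, "twist": -0.27},
    {"tx": -35, "ty": 15.1, "tz": 9.9, "twist": -0.27},
    {"tx": -35, "ty": 15.1, "tz": 9.9, "twist": -0.27},
    {"tx": -35, "ty": 15.1, "tz": 9.9, "twist": -0.27}
  ],
  "claw": 0.35
}}

```text
t: 45.5
ee_pos: [439.5, -221.1, 80.7]
tool_rot: [[-0.198, 0.98, 0.002], [0.98, 0.198, -0.001], [-0.002, 0.002, -1.0]]
contact_force: [-0.3, -0.7, 0.4]
finger_gap: 63.5
```

```bash
python3 - <<'E'
from h import *
plan(437,-219,39,np.pi/2+.19)
E
```

```text
q6 target -0.65
pos [ 439.5 -221.1   80.7] yaw 1.77 gap 63.5 t 45.5 F [-0.3 -0.7  0.4] q6 -0.78
tx 0.27 ty -0.21 tz 4.17 twist 0.009 dist mm 42.0
```

Call:
{"name": "carry_out", "arguments": {
  "increments": [
    {"tx": 0.15, "ty": -0.1, "tz": 2, "twist": 0},
    {"tx": 0.15, "ty": -0.1, "tz": 3, "twist": 0},
    {"tx": 0.15, "ty": -0.1, "tz": 3.6, "twist": 0},
    {"tx": 0.15, "ty": -0.1, "tz": 3.9, "twist": 0},
    {"tx": 0.15, "ty": -0.1, "tz": 3.9, "twist": 0},
    {"tx": 0.15, "ty": -0.1, "tz": 3.9, "twist": 0}
  ]
}}

```text
t: 46.1
ee_pos: [438.0, -220.5, 40.7]
tool_rot: [[-0.197, 0.98, 0.001], [0.98, 0.197, -0.001], [-0.001, 0.001, -1.0]]
contact_force: [-0.6, -0.2, 0.8]
finger_gap: 62.8
```

```bash
python3 - <<'E'
from h import *
plan(437,-219,38.2,np.pi/2+.19)
b=vision.capture('scene')
cv2.imwrite('pics/s27.png',cv2.resize(b[120:260,120:280],None,fx=4,fy=4,interpolation=cv2.INTER_CUBIC))
E
```

```text
q6 target -0.65
pos [ 438.  -220.5   40.7] yaw 1.769 gap 62.8 t 46.1 F [-0.6 -0.2  0.8] q6 -0.78
tx 0.17 ty -0.07 tz 0.25 twist 0.008 dist mm 3.0
```

View pics/s27.png

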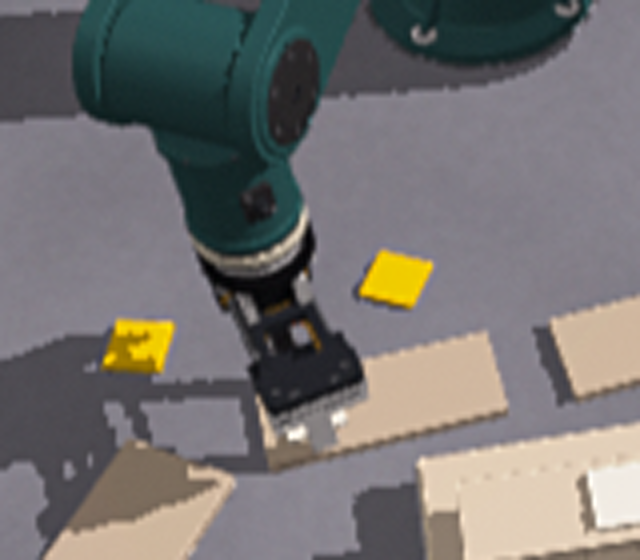

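Call:
{"name": "carry_out", "arguments": {
  "increments": [
    {"tx": 0.1, "ty": 0, "tz": 0.15, "twist": 0},
    {"tx": 0.1, "ty": 0, "tz": 0.25, "twist": 0},
    {"tx": 0.1, "ty": 0, "tz": 0.25, "twist": 0}
  ]
}}

```text
t: 46.45
ee_pos: [437.3, -219.3, 37.6]
tool_rot: [[-0.197, 0.98, -0.0], [0.98, 0.197, 0.0], [0.0, -0.0, -1.0]]
contact_force: [-0.7, -0.0, 0.8]
finger_gap: 63.7
```

Call:
{"name": "carry_out", "arguments": {
  "increments": [
    {"tx": 0, "ty": 0, "tz": 0, "twist": 0},
    {"tx": 0, "ty": 0, "tz": 0, "twist": 0},
    {"tx": 0, "ty": 0, "tz": 0, "twist": 0},
    {"tx": 0, "ty": 0, "tz": 0, "twist": 0},
    {"tx": 0, "ty": 0, "tz": 0, "twist": 0},
    {"tx": 0, "ty": 0, "tz": 0, "twist": 0}
  ],
  "claw": -1,
  "newtons": 12
}}

```text
t: 47.05
ee_pos: [437.4, -219.4, 37.7]
tool_rot: [[-0.197, 0.98, 0.0], [0.98, 0.197, -0.0], [-0.0, 0.0, -1.0]]
contact_force: [-1.3, 0.0, 0.4]
finger_gap: 44.9
```

Call:
{"name": "carry_out", "arguments": {
  "increments": [
    {"tx": 0, "ty": 0, "tz": -1, "twist": 0},
    {"tx": 0, "ty": 0, "tz": -4, "twist": 0},
    {"tx": 0, "ty": 0, "tz": -8, "twist": 0},
    {"tx": 0, "ty": 0, "tz": -12, "twist": 0},
    {"tx": 0, "ty": 0, "tz": -12, "twist": 0},
    {"tx": 0, "ty": 0, "tz": -12, "twist": 0}
  ]
}}

```text
t: 47.65
ee_pos: [438.1, -219.7, 159.5]
tool_rot: [[-0.197, 0.98, 0.003], [0.98, 0.197, -0.002], [-0.003, 0.003, -1.0]]
contact_force: [0.5, 0.2, -0.4]
finger_gap: 44.7
```

```bash
python3 - <<'E'
from h import *
b=vision.capture('scene')
cv2.imwrite('pics/s28.png',cv2.resize(b[120:280,120:320],None,fx=3.8,fy=3.8,interpolation=cv2.INTER_CUBIC))
plan(613.7,-82.1,127,1.499)
E
```

```text
q6 target -0.06
pos [ 437.2 -219.2  157.7] yaw 1.769 gap 44.9 t 47.7 F [ 0.8 -0.2 -0.7] q6 -0.78
tx 9.97 ty 20.00 tz 3.07 twist 0.270 dist mm 226.0
```

View pics/s28.png

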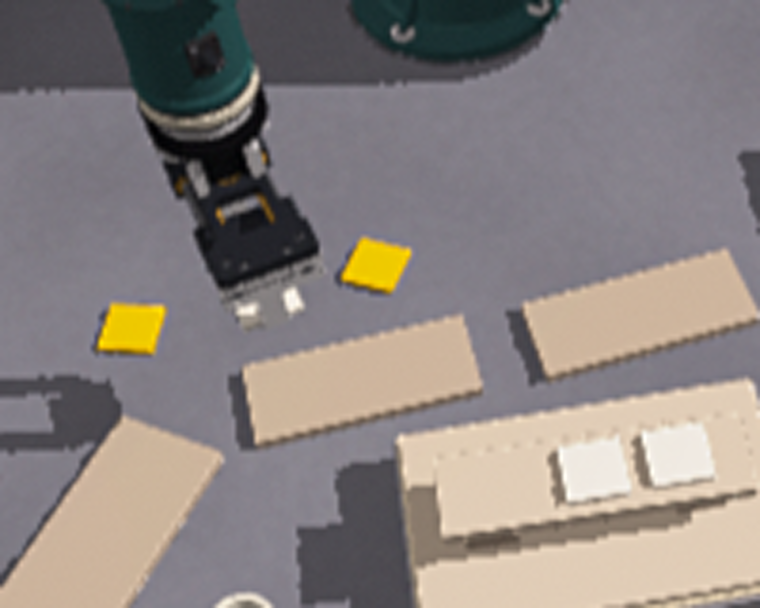

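Call:
{"name": "carry_out", "arguments": {
  "increments": [
    {"tx": 1.5, "ty": 2.5, "tz": 0, "twist": 0.06},
    {"tx": 3, "ty": 6, "tz": 0, "twist": 0.12},
    {"tx": 5, "ty": 10, "tz": 0, "twist": 0.18},
    {"tx": 7, "ty": 14, "tz": 0, "twist": 0.24},
    {"tx": 9, "ty": 18, "tz": 0, "twist": 0.27},
    {"tx": 10, "ty": 20, "tz": 0, "twist": 0.27},
    {"tx": 10, "ty": 20, "tz": 1, "twist": 0.27},
    {"tx": 10, "ty": 20, "tz": 2, "twist": 0.27},
    {"tx": 10, "ty": 20, "tz": 3, "twist": 0.27},
    {"tx": 10, "ty": 20, "tz": 3.1, "twist": 0.27},
    {"tx": 10, "ty": 20, "tz": 3.1, "twist": 0.27},
    {"tx": 10, "ty": 20, "tz": 3.1, "twist": 0.27}
  ]
}}

```text
t: 48.9
ee_pos: [613.7, -82.7, 127.2]
tool_rot: [[0.073, 0.997, 0.001], [0.997, -0.073, -0.0], [-0.0, 0.001, -1.0]]
contact_force: [-1.0, 0.4, -0.7]
finger_gap: 44.5
```

```bash
python3 - <<'E'
from h import *
plan(613.7,-82.1,118.2,1.499)
E
```

```text
q6 target -0.06
pos [613.7 -82.7 127.2] yaw 1.498 gap 44.5 t 48.9 F [-1.   0.4 -0.7] q6 -0.15
tx 0.06 ty -0.00 tz 0.90 twist -0.001 dist mm 9.0
```

Call:
{"name": "carry_out", "arguments": {
  "increments": [
    {"tx": 0, "ty": 0, "tz": 0.4, "twist": 0},
    {"tx": 0, "ty": 0, "tz": 0.6, "twist": 0},
    {"tx": 0, "ty": 0, "tz": 0.75, "twist": 0},
    {"tx": 0, "ty": 0, "tz": 0.8, "twist": 0},
    {"tx": 0, "ty": 0, "tz": 0.8, "twist": 0},
    {"tx": 0, "ty": 0, "tz": 0.8, "twist": 0}
  ]
}}

```text
t: 49.5
ee_pos: [613.9, -81.9, 118.7]
tool_rot: [[0.072, 0.997, 0.0], [0.997, -0.072, -0.0], [-0.0, 0.0, -1.0]]
contact_force: [-0.3, -0.4, -0.8]
finger_gap: 44.5
```

Call:
{"name": "carry_out", "arguments": {
  "increments": [
    {"tx": 0, "ty": 0, "tz": 0.06, "twist": 0},
    {"tx": 0, "ty": 0, "tz": 0.06, "twist": 0},
    {"tx": 0, "ty": 0, "tz": 0.06, "twist": 0}
  ]
}}

```text
t: 49.8
ee_pos: [613.9, -82.0, 118.1]
tool_rot: [[0.072, 0.997, 0.0], [0.997, -0.072, -0.0], [-0.0, 0.0, -1.0]]
contact_force: [0.3, -0.3, -0.7]
finger_gap: 44.6
```

Call:
{"name": "carry_out", "arguments": {
  "increments": [
    {"tx": 0, "ty": 0, "tz": 0, "twist": 0},
    {"tx": 0, "ty": 0, "tz": 0, "twist": 0},
    {"tx": 0, "ty": 0, "tz": 0, "twist": 0},
    {"tx": 0, "ty": 0, "tz": -1, "twist": 0},
    {"tx": 0, "ty": 0, "tz": -4, "twist": 0},
    {"tx": 0, "ty": 0, "tz": -6, "twist": 0},
    {"tx": 0, "ty": -8, "tz": -6, "twist": 0},
    {"tx": 10, "ty": -20, "tz": -6, "twist": 0},
    {"tx": 18, "ty": -32, "tz": -6, "twist": 0},
    {"tx": 18, "ty": -32, "tz": -6, "twist": 0},
    {"tx": 18, "ty": -32, "tz": -6, "twist": 0},
    {"tx": 18, "ty": -32, "tz": -6, "twist": 0},
    {"tx": 18, "ty": -32, "tz": -6, "twist": 0},
    {"tx": 18, "ty": -32, "tz": -6, "twist": 0},
    {"tx": 18, "ty": -32, "tz": -6, "twist": 0}
  ],
  "claw": 0.25
}}

```text
t: 51.3
ee_pos: [306.0, 122.0, 179.3]
tool_rot: [[0.068, 0.998, 0.003], [0.998, -0.068, 0.001], [0.001, 0.003, -1.0]]
contact_force: [0.1, 0.1, 0.3]
finger_gap: 58.9
```

```bash
python3 - <<'E'
from h import *
t=vision.capture('top'); b=vision.capture('scene')
u=np.array([np.cos(1.499),np.sin(1.499)]);v=np.array([-u[1],u[0]]);c=np.array([618,-22.3])
for r in rect('top',white(t),99,150):
    if r[3]<60: d=np.array(r[1:3])-c; print(r,'along',(d@u).round(1),'across',(d@v).round(1))
cv2.imwrite('pics/scene29.png',b);cv2.imwrite('pics/top29.png',t)
cv2.imwrite('pics/t29.png',cv2.resize(t[110:300,220:420],None,fx=3,fy=3,interpolation=cv2.INTER_CUBIC))
E
```

```text
(array([324., 155.]), 614.4, -81.7, 44.9, 44.1, np.float64(-0.094)) along -59.5 across -0.7
(array([299., 153.]), 619.4, -21.9, 44.2, 42.7, np.float64(-0.016)) along 0.5 across -1.4
(array([274., 152.]), 623.0, 37.5, 44.9, 43.9, np.float64(-0.075)) along 60.0 across -0.7
```

View pics/scene29.png

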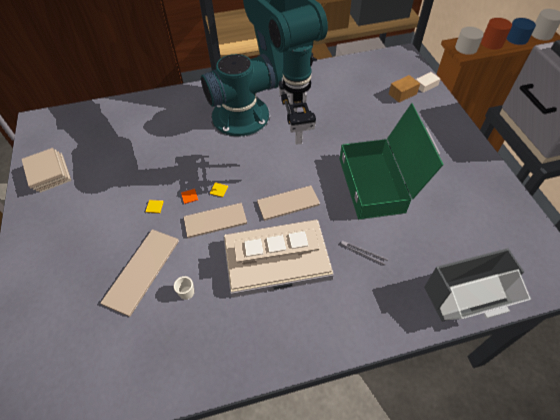

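View pics/t29.png

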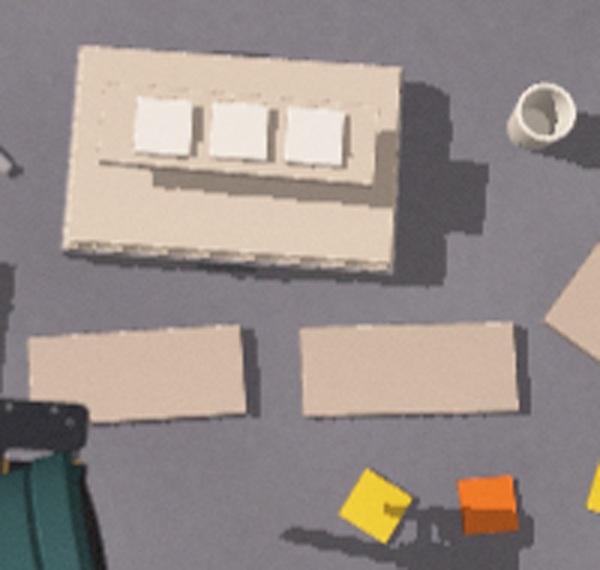

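View pics/top29.png

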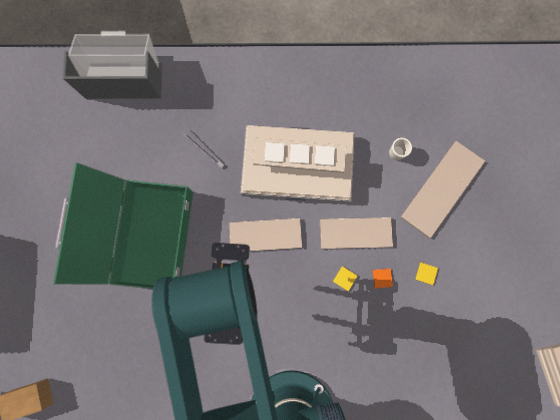

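Three tiles lie in a row on the bar at (274,152), (299,153) and (324,155). No other white tile is left, the lid is open, and the crucible and tweezers have not moved. Handing in.

```bash
python3 - <<'E'
from cell import robot
print(robot.job_done(), robot.read_state()['t'])
E
```

```text
the job is handed in; nothing more can be done
the job is handed in; nothing more can be done
```

The glaze-test tier is set up and the job is handed in; the last state reading before that was at about 51 s of the 210 s allowed.

- **Lid:** it is right back and rests open on its stop. I judged this from the pictures, since the joint angle itself cannot be read.
- **Props:** both stand upright on the kiln base, about 150 mm apart.
- **Bar:** it lies level on both props, with one prop about 75 mm either side of its middle.
- **Tiles:** all three nuka white tiles present are in a row along the bar, at about -60, 0 and +60 mm from its middle. They sit within 1.5 mm of the middle line and square to within about 0.06 rad by the top picture. The gaps between neighbours are about 15 mm.
- **Look-alikes and bystanders:** I left the yellow and orange squares alone. The crucible and tweezers look unmoved in the pictures.

**Disagreement between the cameras:** the scene camera reads about 5 mm further in x than the top camera. The top camera matched the arm's own readings to about 2 mm, so I used it. No check failed, and I saw no tile get knocked aside during the run.

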